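Unstack the coffee cups and lay each on its saucer

ROBOT

A 6-joint arm with a two-finger parallel gripper is mounted at the origin on the work surface. World frame = base frame: x ahead of the robot, y to its left, z up, the work surface at z = 0. Lengths are in m, angles in rad, forces in N, time in s.
With the tool pointing down it reaches from about 0.225 to 0.875 m from the base axis. Payload 3.4 kg.
Tool frame: the origin (TCP) lies at the very end of the fingers, on their centre line; the grasp point (between the pads) lies behind it (manip.grasp_offset is the z of the grasp point in the tool frame, in m); z points along the fingers, y is the line along which they close (so a half turn about z gives the same grasp; the last joint's range is limited). The gripper opens to 85 mm and grips with 20 to 120 N. Pads are 22 mm wide; open, the fingers measure 114 mm over their backs; the gripper's body (76 mm by 85 mm) begins 54 mm behind the grasp point. The pads swing forward as they close: fully open they stand 13 mm farther back than shut.
Start: joints at [-1.439, 0.276, 1.505, -0, 1.361, -0.121], TCP at [0.144, -0.557, 0.231] pointing down, gripper open.
Joint ranges: [-2.89, 2.89], [-0.75, 2.08], [0.22, 2.7], [-1.18, 4.32], [0.11, 2.71], [-2.7, 2.7]. Speed limits (rad/s): [2.57, 2.57, 3.14, 3.14, 3.14, 3.14].

INTERFACE

Orientations are given as a unit quaternion [w, x, y, z].
In Python, from rig import manip gives the robot as it stands.
- The arm moves only by the shell command python3 -m pendant 'ROWS' [FORCE]. ROWS is JSON, a list of rows, each an object of numbers: "dx", "dy", "dz": the shift along the tool's x, y, z in m; "rx", "ry", "rz": the turn, a rotation vector about the tool's x, y, z in degrees; "hand": the finger opening in m, from 0 to 0.0854. In form: [{"dx": .., "dy": .., "dz": .., "rx": .., "ry": .., "rz": .., "hand": ..}, ...]. A call has 1 to 12 rows; each row shifts and turns the commanded pose from where the row before left it, along the tool's axes as they then stand; what a row does not reach is not made up. A row lasts 1/12 s, in which the tool goes at most 41.7 mm and 7.16 degrees, less where a joint would pass 70% of its speed; a pose out of reach is approached as far as the arm can. A call is refused whole if a number of a shift passes 0.0417 or a number of a turn 7.16, either way. A call with a gripper value outside its range is refused whole. The fingers move at their own pace and stop on an object; FORCE is the grip in N (left out, the last holds). Time passes only in rows, so rows that do not move let the fingers close. It gives the time, the measured TCP pose, the force, the opening and the grip force at its end, in the units of the state.
- manip.get_state(): the state, without advancing time (a new reading comes with each control period).
- manip.get_image(name): name is "side" or "top" or "wrist"; returns a dict with "frame" (400x640x3 uint8, red, green, blue), "fx", "fy", "cx", "cy" (pixels), "position" and "attitude" of the camera in the world; the wrist camera has in their place "mount" (4x4, takes a point from camera to tool coordinates, whose origin is the TCP and whose axes are the flange's). Camera axes: x right, y up, looking along -z (the intrinsics and any distortion apply to the point x, -y, -z); pixel columns grow to the right and rows downward; lengths in m; the calibration is good to about 2 mm. The wrist camera is an equidistant fisheye: a pixel r from the principal point sees the ray r / f radians off the axis. A picture is of the moment at which its call begins: read the wrist's pose just before it. There is no depth.
- manip.sign_off(): hands the job in; it is judged then, once.
The state is a dict: "clock": time; "qpos": joint angles; "qd": joint speeds; "effort": joint torques, N m; "position": TCP position; "ee_rot": TCP orientation; "contact_force": force on the tool from outside, world axes, zero at the start; "moment": the same for the moment, N m; "width": finger opening in m; "gripper_force": force on a finger pad.
Only numpy, scipy, OpenCV 4.12 (cv2) and the standard library are available. Lean on these libraries where they do the work, as an engineer would, in place of code of your own. Each camera call takes 0.05 s, during which the arm holds its last target. There are 200 camera calls.

TASK

Lay the coffee things for breakfast: take the stack apart and set the little steel milk jug in the middle of the wooden trivet and each of the three cups upright in the middle of the saucer of its own size - the large cup on the largest saucer, the middle cup on the middle one, the small cup on the smallest. Set them down rather than drop or tip them, and leave the saucers, the trivet, the butter keeper and the canister where they are.

Things in the scene. Friction and masses are not known exactly. Their poses are not given: they have to be found in the camera images.
- cup_large: blue ceramic cup, widest of three, bottom of the stack. 66 mm high, 68 mm across its straight side, foot 62 mm across and 9 mm high, rim 3.5 mm thick, 260 g; 7 mm below the rim an inner step carries the next (2 mm play). Ear handle along its +x, to 56 mm from the axis, 16 to 55 mm above the base: grip along y. Origin: centre of underside; z up.
- cup_medium: blue ceramic cup, middle of three, in the large cup (base 59 mm above its base). 56 mm high, 59 mm across its straight side, foot 54 mm across and 9 mm high, rim 3.5 mm thick, 180 g; 7 mm below the rim an inner step carries the next (2 mm play). Ear handle along its +x, to 51 mm from the axis, 14 to 47 mm above the base: grip along y. 49 mm stand clear. Origin: centre of underside; z up.
- cup_small: blue ceramic cup, narrowest of three, in the medium cup (base 49 mm above its base). 46 mm high, 50 mm across its straight side, foot 46 mm across and 9 mm high, rim 3.5 mm thick, 120 g; 7 mm below the rim an inner step carries the next (2 mm play). Ear handle along its +x, to 47 mm from the axis, 13 to 40 mm above the base: grip along y. 39 mm stand clear. Origin: centre of underside; z up.
- jug: small steel milk jug on top of the stack, stands in the small cup's rim (base 39 mm above its base). 60 mm high, open, straight belly 47 mm across from 18 to 48 mm above its base, foot 38 mm across and 10 mm high, 120 g. Handle along its +x, to 44 mm from the axis, 18 to 53 mm above the base; lip at -x: grip along y. 53 mm stand clear. Origin: centre of underside; z up.
- saucer_large: round blue ceramic saucer (the widest) of the three, for the large cup: 148 mm across, rim 15 mm high. Flat floor of about 74 mm diameter in the middle, its top 5 mm above the saucer's underside; from there the dish slopes up to the rim. Loose on the counter. Origin: centre of the underside; z up.
- saucer_medium: round blue ceramic saucer (the middle size) of the three, for the medium cup: 124 mm across, rim 15 mm high. Flat floor of about 66 mm diameter in the middle, its top 5 mm above the saucer's underside; from there the dish slopes up to the rim. Loose on the counter. Origin: centre of the underside; z up.
- saucer_small: round blue ceramic saucer (the smallest) of the three, for the small cup: 100 mm across, rim 15 mm high. Flat floor of about 58 mm diameter in the middle, its top 5 mm above the saucer's underside; from there the dish slopes up to the rim. Loose on the counter. Origin: centre of the underside; z up.
- trivet: round wooden trivet, 142 mm across: six parallel slats 18.5 mm wide with 5 mm gaps, on two runners. Slat tops 18 mm above its underside. Loose on the counter. Origin: centre of the underside; z up; slats run along x.
- butter_keeper: bystander: white oblong ceramic butter keeper with its lid on and a round wooden knob, 180 x 108 mm, 79 mm high, at the left of the work (+y side). Origin: centre of the underside.
- canister: bystander: square red plastic canister closed with a white snap latch, 112 x 112 mm, 144 mm high, at the right of the work (-y side). Origin: centre of the underside.
Things that resemble listed ones, but are neither listed nor needed, are in the scene too. What is shaped like the cup_large but yellow is not meant.

How it is judged:
By the outcome, as a careful person would: the job done as asked, in the order asked, and still so for the second after the job is handed in, with the robot touching nothing.
It also fails if it takes over 96 s, if anything falls off the work surface, if the arm or the gripper's body presses on something with over 40 N, if the wrist force passes 120 N, or if a joint passes its speed limit or range.

## Working session

There is one attempt and no reset: what is moved stays moved. The work goes in short steps, Python scripts to look and compute and a shell command to move; the robot and the scene stay as the last step left them, time stands still between calls to the robot, and variables do not carry over. Pictures are saved under pics/ and viewed, at most 14 in all, crops included, and the job is handed in when it is done.

```bash
ls; mkdir -p pics; python3 - <<'E'
from rig import manip
import cv2,pickle
s=manip.get_state();print(s);print(manip.grasp_offset)
for n in("side","top"):
    d=manip.get_image(n);pickle.dump(d,open(n+".pkl","wb"))
    cv2.imwrite(f"pics/{n}0.png",d["frame"][:,:,::-1]);print({k:v for k,v in d.items() if k!="frame"})
E
```

```text
pics
{'clock': 0.0, 'qpos': array([-1.43900914e+00,  2.76609607e-01,  1.50614163e+00,  7.39582028e-06,
        1.36071916e+00, -1.20999021e-01]), 'qd': array([ 0.0015644 ,  0.00089659,  0.00036082, -0.00083132, -0.00051268,
       -0.0004415 ]), 'effort': array([ 3.24727671e-04, -4.16778767e+01, -2.45804787e+01,  3.58970317e-05,
        1.10906549e-02,  2.66193877e-05]), 'position': array([ 0.14373563, -0.55618911,  0.23042801]), 'ee_rot': array([-9.38874834e-04,  9.92022680e-01,  1.26056023e-01, -1.44847980e-06]), 'contact_force': array([-0.3002394 , -0.00575704,  0.3252245 ]), 'moment': array([0.03638322, 0.05312595, 0.00535815]), 'gripper_force': 0.0, 'width': 0.08559665890567779}
-0.0187
{'fx': 388.42622404810106, 'fy': 388.42622404810106, 'cx': 324.7116527511879, 'cy': 201.92905348265597, 'position': array([0.33235508, 0.71439639, 0.75894701]), 'attitude': array([-0.17768736, -0.07051787,  0.40429134,  0.89442884])}
{'fx': 442.93367395758264, 'fy': 442.93367395758264, 'cx': 324.04637575242805, 'cy': 196.37077011677698, 'position': array([0.47827129, 0.01229474, 1.29071898]), 'attitude': array([-0.70325673, -0.03858353,  0.02753989,  0.70935381])}
```

View pics/side0.png

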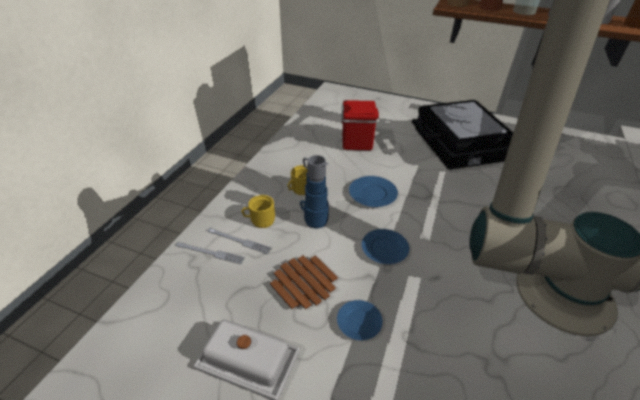

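View pics/top0.png

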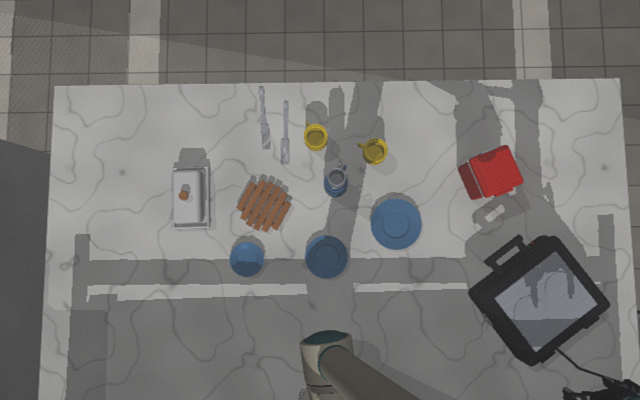

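Side view: the stack is at about (316,195) with the jug on top at (316,167). Yellow decoy cups are at (262,211) and (300,180). Saucers: large (373,191), medium (386,246), small (360,320); trivet (303,282).
Top view: jug/stack (336,180), yellow cups (316,137) and (375,151). Saucers: large (397,223), medium (327,256), small (247,258); trivet (264,204).
Candidates for the stack are the two yellow cups and the blue stack. I choose the blue stack with the steel jug. Next is a close crop to check that, plus measurements.

```bash
cat > h.py <<'E'
import numpy as np,cv2,pickle
from scipy.spatial.transform import Rotation as R
from rig import manip
def load(n): return pickle.load(open(n+".pkl","rb"))
def grab(n):
    d=manip.get_image(n);pickle.dump(d,open(n+".pkl","wb"));return d
def rot(q): return R.from_quat(np.roll(q,-1)).as_matrix()
def ray(d,uv):
    u,v=np.asarray(uv,float).reshape(-1,2).T
    c=np.c_[(u-d["cx"])/d["fx"],-(v-d["cy"])/d["fy"],-np.ones_like(u)]
    return c@rot(d["attitude"]).T
def plane(d,uv,z):
    r=ray(d,uv);p=d["position"];return p+r*((z-p[2])/r[:,2])[:,None]
def proj(d,P):
    c=(np.atleast_2d(P)-d["position"])@rot(d["attitude"])
    return np.c_[d["cx"]-d["fx"]*c[:,0]/c[:,2],d["cy"]+d["fy"]*c[:,1]/c[:,2]]
def mask(d,lo,hi):
    return cv2.inRange(cv2.cvtColor(d["frame"],cv2.COLOR_RGB2HSV),lo,hi)
def blobs(m,amin=60):
    m=cv2.morphologyEx(m,cv2.MORPH_CLOSE,np.ones((3,3)))
    return [c for c in cv2.findContours(m,cv2.RETR_EXTERNAL,cv2.CHAIN_APPROX_NONE)[0] if cv2.contourArea(c)>amin]
E
cat > m.py <<'E'
from h import *
for n in("top","side"):
    d=load(n)
    for col,lo,hi,z in(("blue",(98,100,40),(120,255,255),.015),("wood",(3,70,50),(18,255,255),.018)):
        for c in blobs(mask(d,lo,hi)):
            P=plane(d,c.reshape(-1,2),z)[:,:2].astype(np.float32)
            hull=cv2.convexHull(P)
            (x,y),r=cv2.minEnclosingCircle(P); e=cv2.fitEllipse(hull.reshape(-1,1,2)*1000)
            print(n,col,c.reshape(-1,2).mean(0).round(),"circ",np.round([x,y,2*r],4),"ell",np.round(e[0],1),np.round(e[1],1),cv2.contourArea(c))
a=load("top")["frame"][155:205,310:362];b=load("side")["frame"][145:235,280:350]
im=np.hstack([cv2.resize(a,(400,600),interpolation=2),cv2.resize(b,(400,600),interpolation=2)])
cv2.imwrite("pics/crop.png",im[:,:,::-1])
E
python3 m.py
```

```text
top blue [246. 255.] circ [0.422  0.2561 0.0936] ell [422.  256.1] [91.3 92.5] 485.5
top blue [396. 224.] circ [ 0.5181 -0.1723  0.1428] ell [ 518.1 -172.8] [140.3 141.3] 1854.0
top wood [263. 206.] circ [0.5734 0.2083 0.1566] ell [573.  207.4] [143.5 149.3] 1764.0
side blue [359. 320.] circ [0.4237 0.2548 0.0949] ell [423.7 254.9] [92.8 94.1] 1269.5
side blue [385. 246.] circ [0.4293 0.0269 0.1185] ell [429.3  26.7] [112.6 117.3] 1136.5
side blue [316. 202.] circ [ 0.6676 -0.0598  0.2074] ell [662.6 -67.2] [ 69.7 234.7] 836.0
side blue [373. 191.] circ [ 0.5224 -0.1739  0.14  ] ell [ 522.  -173.3] [134.8 139. ] 1014.5
side wood [243. 341.] circ [0.6254 0.3971 0.0301] ell [625.5 397. ] [27.5 29.5] 135.0
side wood [303. 282.] circ [0.5753 0.2099 0.1571] ell [576.3 210.1] [145.4 153.7] 2335.0
side wood [624.  23.] circ [-0.4505 -2.5267  1.0638] ell [ -406.2 -2180.3] [ 206.8 1756.9] 549.0
side wood [493.  13.] circ [ 0.3255 -2.2747  0.8415] ell [  315.  -2249.5] [639.3 837.8] 1922.5
```

View pics/crop.png

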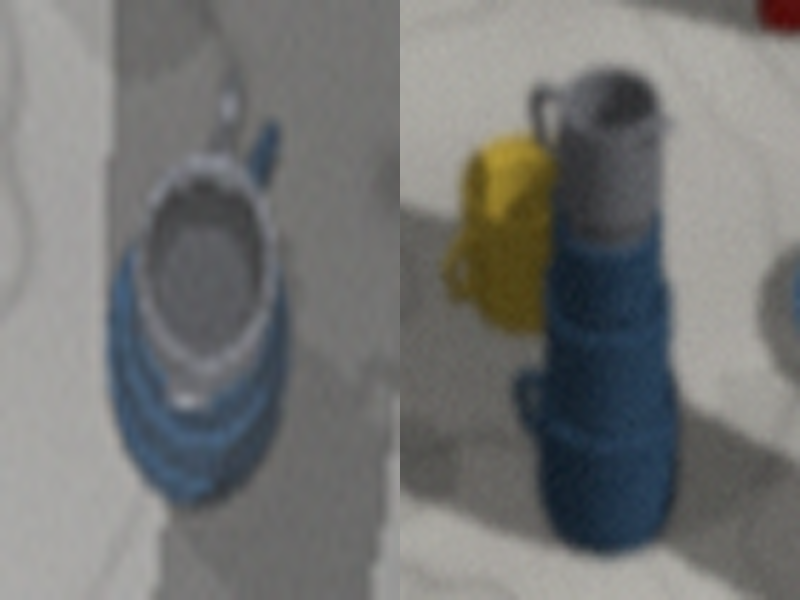

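The crop confirms the steel jug on three blue cups. The jug handle points to about (339.6,163) in the top view, and one blue handle shows at (344.5,167.5). In the side view the medium cup's handle is at about (302,206); the other two handles are hidden.

```bash
python3 - <<'E'
from h import *
t=load("top");s=load("side")
print("jug rim top",plane(t,[336.7,177.1],.207), "side",plane(s,[280+(610-400)*70/400,145+98*.15],.207))
print("jug handle",plane(t,[339.8,163.],.2),plane(s,[280+140*70/400,145+95*.15],.198))
for z in(.04,.09,.14):print("blue h",z,plane(t,[344.5,167.5],z))
print("side med handle",[plane(s,[280+117*70/400,145+375*.15],z)for z in(.1,.045)])
# stack axis at large cup: side edges lower body
print(plane(s,[280+207*70/400,145+545*.15],0.0))
m=load("top");
for lo in((98,70,25),(95,90,20)):
  for c in blobs(mask(m,lo,(125,255,255))):
    P=plane(m,c.reshape(-1,2),.015)[:,:2].astype(np.float32);print(lo,c.reshape(-1,2).mean(0),cv2.minEnclosingCircle(P))
st=manip.get_state();w=manip.get_image("wrist");print({k:v for k,v in w.items() if k!="frame"})
cv2.imwrite("pics/w0.png",w["frame"][:,:,::-1])
E
```

```text
jug rim top [[ 0.62747661 -0.00275264  0.207     ]] side [[ 0.6330729  -0.00311733  0.207     ]]
jug handle [[ 0.66376461 -0.01093867  0.2       ]] [[ 0.66661517 -0.0044939   0.198     ]]
blue h 0.04 [[ 0.6778528  -0.02759805  0.04      ]]
blue h 0.09 [[ 0.66987413 -0.02600326  0.09      ]]
blue h 0.14 [[ 0.66189545 -0.02440846  0.14      ]]
side med handle [array([[0.65849398, 0.04262955, 0.1       ]]), array([[ 0.68571566, -0.01344048,  0.045     ]])]
[[0.62405396 0.01984641 0.        ]]
(98, 70, 25) [246.2688172  258.74193548] ((0.4210018217563629, 0.25580134987831116), 0.048542894423007965)
(98, 70, 25) [325.94067797 256.51694915] ((0.42609766125679016, 0.027531681582331657), 0.06033163145184517)
(98, 70, 25) [395.70921986 223.68794326] ((0.5177695751190186, -0.17299622297286987), 0.07275521755218506)
(98, 70, 25) [334.66233766 187.23376623] ((0.6323480010032654, -0.00015729834558442235), 0.034697625786066055)
(95, 90, 20) [246.23655914 258.67741935] ((0.4210151135921478, 0.2557723820209503), 0.047765422612428665)
(95, 90, 20) [322.12254902 256.15196078] ((0.4260410964488983, 0.028375541791319847), 0.05943923443555832)
(95, 90, 20) [395.71631206 223.70212766] ((0.5178402066230774, -0.17301607131958008), 0.07184632122516632)
{'fx': 309.70691628693146, 'fy': 309.70691628693146, 'cx': 319.4494576267616, 'cy': 205.07910019262053, 'mount': array([[ 5.68218324e-05,  9.45097224e-01,  3.26789280e-01,
         8.39527314e-02],
       [ 9.99999897e-01,  9.37935566e-05, -4.45136561e-04,
         4.26503979e-04],
       [-4.51348057e-04,  3.26789272e-01, -9.45097121e-01,
        -1.44530688e-01],
       [ 0.00000000e+00,  0.00000000e+00,  0.00000000e+00,
         1.00000000e+00]])}
```

```bash
cat >> h.py <<'E'
def to(x,y,z,yaw=None):
    "print the tool-axis shift to world x,y,z with present yaw, then turn about tool z to reach yaw (deg)"
    s=manip.get_state();M=rot(s["ee_rot"]);p=s["position"]
    yw=np.degrees(np.arctan2(M[1,0],M[0,0]));e=R.from_matrix(M).apply([0,0,1])
    print("clk %.2f"%s["clock"],"pos",p.round(4),"yaw %.1f tilt z %s"%(yw,e.round(3)),"w %.4f F %.1f"%(s["width"],s["gripper_force"]))
    print("  shift",(M.T@(np.array([x,y,z])-p)).round(4),"" if yaw is None else "rz %.1f"%-(yaw-yw))
E
A='{"dx":0.025,"dy":-0.017,"dz":-0.0035}'
python3 -m pendant '[{"dx":0.025,"dy":-0.017,"dz":-0.007},{"dx":0.025,"dy":-0.017,"dz":-0.007},{"dx":0.025,"dy":-0.017,"dz":-0.007},{"dx":0.025,"dy":-0.017,"dz":-0.007},{"dx":0.025,"dy":-0.017,"dz":-0.007},{"dx":0.025,"dy":-0.017,"dz":-0.007},{"dx":0.025,"dy":-0.017,"dz":-0.007},{"dx":0.025,"dy":-0.017,"dz":-0.007},{"dx":0.025,"dy":-0.017,"dz":-0.007},{"dx":0.025,"dy":-0.017,"dz":-0.007},{"dx":0.025,"dy":-0.017,"dz":-0.007},{"dx":0,"dy":0,"dz":0}]'
python3 -c "
from h import *
to(.63,-.003,.30,-10)"
```

```text
clk 0.15 pos [ 0.1437 -0.5563  0.2306] yaw 14.5 tilt z [-0.     0.001 -1.   ] w 0.0853 F 0.0
  shift [ 0.6092 -0.4142 -0.0687] rz 24.5invalid input
```

```bash
python3 -m pendant '[{"dx":0.025,"dy":-0.017,"dz":-0.007,"rx":0,"ry":0,"rz":0,"hand":0.085},{"dx":0.025,"dy":-0.017,"dz":-0.007,"rx":0,"ry":0,"rz":0,"hand":0.085}]'; echo; python3 -m pendant '[{"dx":0.025,"dy":-0.017,"dz":-0.007}]' 30
```

```text
clock: 0.32
position: [0.1833, -0.5112, 0.2442]
ee_rot: [-0.001, 0.992, 0.125, -0.0]
contact_force: [0.7, -0.1, -0.2]
width: 0.0848
gripper_force: 0.0
invalid input
```

```bash
python3 -m pendant '[{"dx":0.028,"dy":-0.019,"dz":-0.006,"rx":0,"ry":0,"rz":0,"hand":0.085},{"dx":0.028,"dy":-0.019,"dz":-0.006,"rx":0,"ry":0,"rz":0,"hand":0.085},{"dx":0.028,"dy":-0.019,"dz":-0.006,"rx":0,"ry":0,"rz":0,"hand":0.085},{"dx":0.028,"dy":-0.019,"dz":-0.006,"rx":0,"ry":0,"rz":0,"hand":0.085},{"dx":0.028,"dy":-0.019,"dz":-0.006,"rx":0,"ry":0,"rz":0,"hand":0.085},{"dx":0.028,"dy":-0.019,"dz":-0.006,"rx":0,"ry":0,"rz":0,"hand":0.085},{"dx":0.028,"dy":-0.019,"dz":-0.006,"rx":0,"ry":0,"rz":0,"hand":0.085},{"dx":0.028,"dy":-0.019,"dz":-0.006,"rx":0,"ry":0,"rz":0,"hand":0.085},{"dx":0.028,"dy":-0.019,"dz":-0.006,"rx":0,"ry":0,"rz":0,"hand":0.085},{"dx":0.028,"dy":-0.019,"dz":-0.006,"rx":0,"ry":0,"rz":0,"hand":0.085}]'
python3 -c "
from h import *
to(.63,-.003,.30,-10)"
```

```text
clock: 1.15
position: [0.4079, -0.2557, 0.3055]
ee_rot: [-0.0, 0.992, 0.126, -0.0]
contact_force: [0.5, -0.5, -0.4]
width: 0.0852
gripper_force: 0.0
clk 1.15 pos [ 0.4079 -0.2557  0.3055] yaw 14.5 tilt z [-0.  0. -1.] w 0.0852 F 0.0
  shift [ 0.2782 -0.1892  0.0054] rz 24.5
```

```bash
python3 -m pendant '[{"dx":0.031,"dy":-0.021,"dz":0,"rx":0,"ry":0,"rz":0,"hand":0.085},{"dx":0.031,"dy":-0.021,"dz":0,"rx":0,"ry":0,"rz":0,"hand":0.085},{"dx":0.031,"dy":-0.021,"dz":0,"rx":0,"ry":0,"rz":0,"hand":0.085},{"dx":0.031,"dy":-0.021,"dz":0,"rx":0,"ry":0,"rz":0,"hand":0.085},{"dx":0.031,"dy":-0.021,"dz":0,"rx":0,"ry":0,"rz":0,"hand":0.085},{"dx":0.031,"dy":-0.021,"dz":0,"rx":0,"ry":0,"rz":0,"hand":0.085},{"dx":0.031,"dy":-0.021,"dz":0,"rx":0,"ry":0,"rz":0,"hand":0.085},{"dx":0.031,"dy":-0.021,"dz":0,"rx":0,"ry":0,"rz":0,"hand":0.085},{"dx":0.031,"dy":-0.021,"dz":0,"rx":0,"ry":0,"rz":6,"hand":0.085},{"dx":0,"dy":0,"dz":0,"rx":0,"ry":0,"rz":6,"hand":0.085},{"dx":0,"dy":0,"dz":0,"rx":0,"ry":0,"rz":6,"hand":0.085},{"dx":0,"dy":0,"dz":0,"rx":0,"ry":0,"rz":6.5,"hand":0.085}]'
cat >> h.py <<'E'
def wgrab(name=None):
    s=manip.get_state();w=manip.get_image("wrist")
    M=rot(s["ee_rot"]);w["Rw"]=M@w["mount"][:3,:3];w["pw"]=s["position"]+M@w["mount"][:3,3]
    if name:cv2.imwrite(f"pics/{name}.png",w["frame"][:,:,::-1])
    return w
def wplane(w,uv,z):
    D=np.asarray(uv,float).reshape(-1,2)-[w["cx"],w["cy"]];r=np.linalg.norm(D,axis=1);t=r/w["fx"];k=np.sin(t)/np.maximum(r,1e-9)
    v=np.c_[D[:,0]*k,-D[:,1]*k,-np.cos(t)]@w["Rw"].T
    return w["pw"]+v*((z-w["pw"][2])/v[:,2])[:,None]
E
python3 -c "
from h import *
w=wgrab('w1');pickle.dump(w,open('w.pkl','wb'));to(.63,-.003,.30,-10)"
```

```text
clock: 2.15
position: [0.6304, -0.0035, 0.3042]
ee_rot: [0.0, 0.996, -0.089, -0.001]
contact_force: [-1.1, 1.2, 0.1]
width: 0.0849
gripper_force: 0.0
clk 2.20 pos [ 0.6302 -0.0039  0.3044] yaw -10.5 tilt z [-0.002 -0.    -1.   ] w 0.0853 F 0.0
  shift [-0.0004 -0.0009  0.0044] rz -0.5
```

View pics/w1.png

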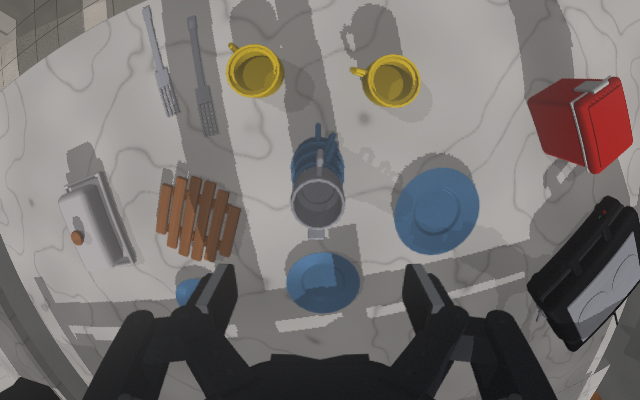

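The wrist view shows the jug rim at about (318,203) with its handle up at (320,155), and two blue cup handles at about (318,128) and (333,145). The large saucer is at (437,210), the medium at (323,282), and the trivet slats at (200,218). I'll zoom in on the stack and measure.

```bash
python3 - <<'E'
from h import *
w=pickle.load(open("w.pkl","rb"))
cv2.imwrite("pics/w1c.png",cv2.resize(w["frame"][115:245,275:365],(415,600),interpolation=2)[:,:,::-1])
for col,lo,hi,z in(("blue",(98,70,25),(125,255,255),.015),("wood",(3,70,40),(18,255,255),.018)):
    for c in blobs(mask(w,lo,hi),200):
        P=wplane(w,c.reshape(-1,2),z)[:,:2].astype(np.float32);e=cv2.fitEllipse(cv2.convexHull(P)*1000)
        print(col,c.reshape(-1,2).mean(0).round(),cv2.minEnclosingCircle(P),np.round(e[0],1),np.round(e[1],1))
print(wplane(w,[318,203],.207))
E
```

```text
blue [186. 290.] ((0.4403992295265198, 0.27213412523269653), 0.04172975569963455) [443.9 276. ] [35.3 78.3]
blue [323. 282.] ((0.42675015330314636, 0.027088085189461708), 0.06141221895813942) [426.6  27.1] [121.4 122. ]
blue [436. 211.] ((0.5188722014427185, -0.174747496843338), 0.07356134057044983) [ 519.  -174.6] [145.9 146.3]
blue [318. 154.] ((0.6339161992073059, -0.0036371832247823477), 0.04955737292766571) [612.3   1.8] [ 73.9 142.7]
wood [197. 218.] ((0.5754075050354004, 0.20626193284988403), 0.0801318883895874) [575.  205.1] [146.4 154.6]
[[ 0.63275697 -0.00343599  0.207     ]]
```

View pics/w1c.png

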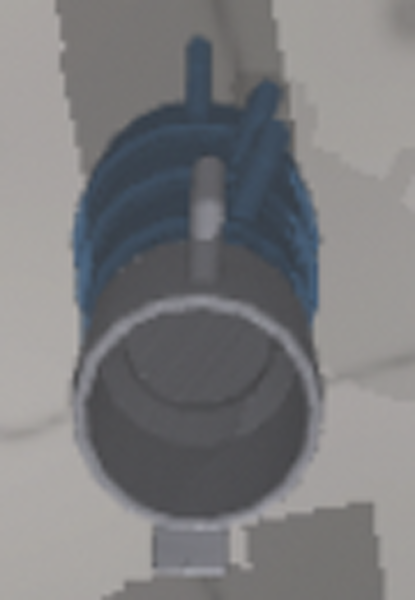

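```bash
python3 - <<'E'
from h import *
w=pickle.load(open("w.pkl","rb"))
def f(c): return np.array([275,115])+np.array(c)/4.61
def pr(n,tip,inn,z):
    P=wplane(w,[f(tip),f(inn)],z);d=P[0]-P[1];print(n,P[:,:2].round(4).tolist(),"dir %.1f"%np.degrees(np.arctan2(d[1],d[0])))
pr("jug axis-handle",(210,165),(200,408),.203)
pr("jug lip->handle",(210,165),(190,550),.203)
pr("small",(278,128),(237,210),.148)
pr("med",(268,88),(235,150),.106)
pr("large",(198,40),(198,115),.055)
c=wplane(w,[f((200,408))],.207)[0];print(c)
for n,t,z,in(("small",(278,128),.148),("med",(268,88),.106),("large",(198,40),.055)):
    d=wplane(w,[f(t)],z)[0]-c;print(n,"from axis r %.1f ang %.1f"%(1000*np.hypot(*d[:2]),np.degrees(np.arctan2(d[1],d[0]))))
# rim circle left/right/far/near
P=wplane(w,[f((78,400)),f((322,400)),f((200,297)),f((200,525))],.207);print(P.round(4),"c",P[:2].mean(0),P[2:].mean(0))
E
```

```text
jug axis-handle [[0.6744, -0.0131], [0.6309, -0.0034]] dir -12.5
jug lip->handle [[0.6744, -0.0131], [0.6034, 0.0035]] dir -13.1
small [[0.671, -0.0273], [0.6551, -0.0157]] dir -36.0
med [[0.6751, -0.0277], [0.6616, -0.0173]] dir -37.6
large [[0.6859, -0.0125], [0.6654, -0.0088]] dir -10.3
[ 0.63226959 -0.00366908  0.207     ]
small from axis r 45.4 ang -31.4
med from axis r 49.2 ang -29.3
large from axis r 54.4 ang -9.3
[[ 6.376e-01  1.750e-02  2.070e-01]
 [ 6.299e-01 -2.540e-02  2.070e-01]
 [ 6.524e-01 -7.300e-03  2.070e-01]
 [ 6.098e-01  4.000e-04  2.070e-01]] c [ 0.63376198 -0.00393541  0.207     ] [ 0.63112553 -0.00345964  0.207     ]
```

```bash
python3 -m pendant '[{"dx":0.001,"dy":0,"dz":0.028,"rx":0,"ry":0,"rz":2,"hand":0.085},{"dx":0,"dy":0,"dz":0.028,"rx":0,"ry":0,"rz":0,"hand":0.085},{"dx":0,"dy":0,"dz":0.028,"rx":0,"ry":0,"rz":0,"hand":0.085},{"dx":0,"dy":0,"dz":0.028,"rx":0,"ry":0,"rz":0,"hand":0.085},{"dx":0,"dy":0,"dz":0.02,"rx":0,"ry":0,"rz":0,"hand":0.085},{"dx":0,"dy":0,"dz":0.009,"rx":0,"ry":0,"rz":0,"hand":0.085},{"dx":0,"dy":0,"dz":0,"rx":0,"ry":0,"rz":0,"hand":0.06},{"dx":0,"dy":0,"dz":0,"rx":0,"ry":0,"rz":0,"hand":0.06}]' 30
python3 -c "
from h import *
w=wgrab('w2');pickle.dump(w,open('w.pkl','wb'));to(.6315,-.0037,.163,-12.5)"
```

```text
clock: 2.87
position: [0.6315, -0.0049, 0.1646]
ee_rot: [0.0, 0.995, -0.104, 0.0]
contact_force: [-0.4, -0.6, 0.9]
width: 0.0635
gripper_force: 0.0
clk 2.92 pos [ 0.6321 -0.0049  0.1656] yaw -12.0 tilt z [ 0.002 -0.    -1.   ] w 0.0602 F 0.0
  shift [-0.0008 -0.0011  0.0026] rz 0.5
```

View pics/w2.png

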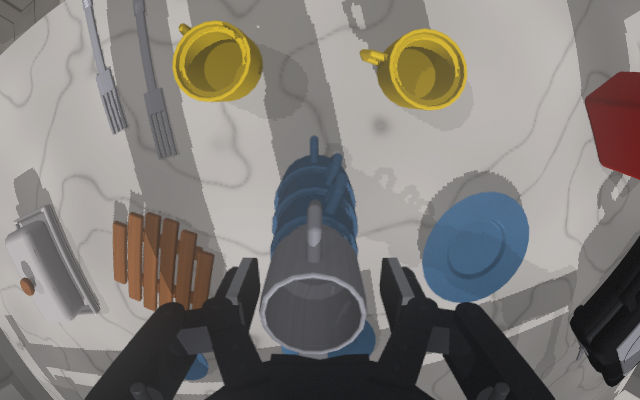

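```bash
python3 -m pendant '[{"dx":-0.001,"dy":-0.002,"dz":0.001,"rx":0,"ry":0,"rz":0,"hand":0.055},{"dx":0,"dy":0,"dz":0,"rx":0,"ry":0,"rz":0,"hand":0.04},{"dx":0,"dy":0,"dz":0,"rx":0,"ry":0,"rz":0,"hand":0.04},{"dx":0,"dy":0,"dz":0,"rx":0,"ry":0,"rz":0,"hand":0.04},{"dx":0,"dy":0,"dz":0,"rx":0,"ry":0,"rz":0,"hand":0.04},{"dx":0,"dy":0,"dz":0,"rx":0,"ry":0,"rz":0,"hand":0.04},{"dx":0,"dy":0,"dz":0,"rx":0,"ry":0,"rz":0,"hand":0.04}]' 30
python3 -c "
from h import *
to(.575,.208,.3)"
```

```text
clock: 3.5
position: [0.6316, -0.0023, 0.1651]
ee_rot: [-0.0, 0.995, -0.105, 0.002]
contact_force: [-0.5, 2.0, 4.8]
width: 0.0471
gripper_force: 31.1
clk 3.50 pos [ 0.6316 -0.0023  0.1651] yaw -12.0 tilt z [ 0.003  0.    -1.   ] w 0.0471 F 31.1
  shift [-0.0986 -0.194  -0.1351]
```

```bash
python3 -m pendant '[{"dx":0,"dy":0,"dz":-0.005,"rx":0,"ry":0,"rz":0,"hand":0.04},{"dx":0,"dy":0,"dz":-0.01,"rx":0,"ry":0,"rz":0,"hand":0.04},{"dx":0,"dy":0,"dz":-0.015,"rx":0,"ry":0,"rz":0,"hand":0.04},{"dx":0,"dy":0,"dz":-0.02,"rx":0,"ry":0,"rz":0,"hand":0.04},{"dx":-0.007,"dy":-0.014,"dz":-0.01,"rx":0,"ry":0,"rz":0,"hand":0.04},{"dx":-0.014,"dy":-0.028,"dz":0,"rx":0,"ry":0,"rz":0,"hand":0.04},{"dx":-0.014,"dy":-0.028,"dz":0,"rx":0,"ry":0,"rz":0,"hand":0.04},{"dx":-0.014,"dy":-0.028,"dz":0,"rx":0,"ry":0,"rz":0,"hand":0.04},{"dx":-0.014,"dy":-0.028,"dz":0,"rx":0,"ry":0,"rz":0,"hand":0.04},{"dx":-0.014,"dy":-0.028,"dz":0,"rx":0,"ry":0,"rz":0,"hand":0.04},{"dx":-0.014,"dy":-0.028,"dz":0,"rx":0,"ry":0,"rz":0,"hand":0.04},{"dx":-0.0074,"dy":-0.012,"dz":0,"rx":0,"ry":0,"rz":0,"hand":0.04}]'
python3 - <<'E'
from h import *
to(.575,.208,.05)
w=wgrab('w3')
for col,lo,hi,z in(("blue",(98,70,25),(125,255,255),.015),("wood",(3,70,40),(18,255,255),.018)):
    for c in blobs(mask(w,lo,hi),200):
        P=wplane(w,c.reshape(-1,2),z)[:,:2].astype(np.float32);e=cv2.fitEllipse(cv2.convexHull(P)*1000)
        print(col,c.reshape(-1,2).mean(0).round(),cv2.minEnclosingCircle(P),np.round(e[0],1),np.round(e[1],1))
E
```

```text
clock: 4.5
position: [0.5727, 0.2121, 0.2235]
ee_rot: [-0.001, 0.995, -0.103, -0.001]
contact_force: [0.8, 0.3, -1.0]
width: 0.0471
gripper_force: 31.2
clk 4.50 pos [0.5727 0.2121 0.2235] yaw -11.8 tilt z [-0.001  0.002 -1.   ] w 0.0471 F 31.2
  shift [0.0034 0.0039 0.1735] 
blue [469. 248.] ((0.42667025327682495, 0.02591124176979065), 0.061677101999521255) [426.7  25.7] [121.9 122.3]
blue [537. 114.] ((0.5570561289787292, -0.1068628802895546), 0.15248322486877441) [ 574.7 -113. ] [202.5 310.9]
wood [134. 203.] ((0.5915717482566833, 0.4669094979763031), 0.01780823804438114) [591.3 467. ] [31.6 35.5]
wood [323. 166.] ((0.5749873518943787, 0.2069801241159439), 0.07938095182180405) [575.4 206.9] [147.1 153.7]
```

View pics/w3.png

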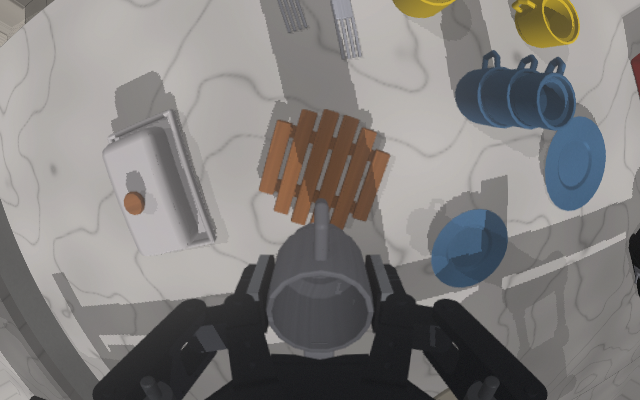

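The jug sits straight in the pads, and the trivet (centre about (323,166) in the image) measures (0.575, 0.207). The stack still stands. I'll lower the jug now.

```bash
python3 -m pendant '[{"dx":0.0016,"dy":0.002,"dz":0.03,"rx":0,"ry":0,"rz":0,"hand":0.04},{"dx":0.0016,"dy":0.0023,"dz":0.035,"rx":0,"ry":0,"rz":0,"hand":0.04},{"dx":0,"dy":0,"dz":0.035,"rx":0,"ry":0,"rz":0,"hand":0.04},{"dx":0,"dy":0,"dz":0.035,"rx":0,"ry":0,"rz":0,"hand":0.04},{"dx":0,"dy":0,"dz":0.025,"rx":0,"ry":0,"rz":0,"hand":0.04},{"dx":0,"dy":0,"dz":0.012,"rx":0,"ry":0,"rz":0,"hand":0.04},{"dx":0,"dy":0,"dz":0.008,"rx":0,"ry":0,"rz":0,"hand":0.04},{"dx":0,"dy":0,"dz":0.003,"rx":0,"ry":0,"rz":0,"hand":0.04},{"dx":0,"dy":0,"dz":0,"rx":0,"ry":0,"rz":0,"hand":0.04}]'
python3 -c "
from h import *
to(.575,.2072,.0361)"
```

```text
clock: 5.3
position: [0.5771, 0.2026, 0.0402]
ee_rot: [0.0, 0.995, -0.105, -0.0]
contact_force: [-0.3, -0.2, -1.3]
width: 0.0474
gripper_force: 31.2
clk 5.30 pos [0.5771 0.2026 0.0402] yaw -12.0 tilt z [-0. -0. -1.] w 0.0474 F 31.2
  shift [-0.003  -0.0041  0.0041]
```

```bash
python3 -m pendant '[{"dx":-0.003,"dy":-0.004,"dz":0,"rx":0,"ry":0,"rz":0,"hand":0.04},{"dx":0,"dy":0,"dz":0.001,"rx":0,"ry":0,"rz":0,"hand":0.04},{"dx":0,"dy":0,"dz":0.001,"rx":0,"ry":0,"rz":0,"hand":0.04},{"dx":0,"dy":0,"dz":0.001,"rx":0,"ry":0,"rz":0,"hand":0.04},{"dx":0,"dy":0,"dz":0,"rx":0,"ry":0,"rz":0,"hand":0.04}]'
python3 -c "
from h import *
to(.575,.2072,.0361)"
```

```text
clock: 5.72
position: [0.575, 0.2074, 0.0377]
ee_rot: [-0.0, 0.995, -0.105, 0.0]
contact_force: [0.2, -0.7, -0.7]
width: 0.0473
gripper_force: 31.2
clk 5.72 pos [0.575  0.2074 0.0377] yaw -12.0 tilt z [ 0.001 -0.    -1.   ] w 0.0473 F 31.2
  shift [0.0001 0.0002 0.0016]
```

```bash
python3 -m pendant '[{"dx":0,"dy":0,"dz":0.001,"rx":0,"ry":0,"rz":0,"hand":0.04},{"dx":0,"dy":0,"dz":0.0005,"rx":0,"ry":0,"rz":0,"hand":0.04},{"dx":0,"dy":0,"dz":0,"rx":0,"ry":0,"rz":0,"hand":0.04}]'
python3 -m pendant '[{"dx":0,"dy":0,"dz":0.0005,"rx":0,"ry":0,"rz":0,"hand":0.04},{"dx":0,"dy":0,"dz":0.0005,"rx":0,"ry":0,"rz":0,"hand":0.04},{"dx":0,"dy":0,"dz":0,"rx":0,"ry":0,"rz":0,"hand":0.04}]'
```

```text
clock: 5.97
position: [0.575, 0.2073, 0.0362]
ee_rot: [-0.0, 0.995, -0.105, 0.0]
contact_force: [-1.0, 0.9, 2.2]
width: 0.047
gripper_force: 31.4
clock: 6.22
position: [0.575, 0.2073, 0.0362]
ee_rot: [-0.0, 0.995, -0.105, 0.0]
contact_force: [-2.1, -0.1, 7.9]
width: 0.0471
gripper_force: 31.9
```

Contact came at the predicted height (0.036), so I release and rise.

```bash
python3 -m pendant '[{"dx":0,"dy":0,"dz":0,"rx":0,"ry":0,"rz":0,"hand":0.055},{"dx":0,"dy":0,"dz":0,"rx":0,"ry":0,"rz":0,"hand":0.07},{"dx":0,"dy":0,"dz":0,"rx":0,"ry":0,"rz":0,"hand":0.085},{"dx":0,"dy":0,"dz":0,"rx":0,"ry":0,"rz":0,"hand":0.085},{"dx":0,"dy":0,"dz":-0.01,"rx":0,"ry":0,"rz":0,"hand":0.085},{"dx":0,"dy":0,"dz":-0.03,"rx":0,"ry":0,"rz":0,"hand":0.085},{"dx":0,"dy":0,"dz":-0.035,"rx":0,"ry":0,"rz":0,"hand":0.085},{"dx":0,"dy":0,"dz":-0.035,"rx":0,"ry":0,"rz":0,"hand":0.085},{"dx":0,"dy":0,"dz":-0.035,"rx":0,"ry":0,"rz":0,"hand":0.085},{"dx":0,"dy":0,"dz":-0.035,"rx":0,"ry":0,"rz":0,"hand":0.085},{"dx":0,"dy":0,"dz":-0.02,"rx":0,"ry":0,"rz":0,"hand":0.085},{"dx":0,"dy":0,"dz":0,"rx":0,"ry":0,"rz":0,"hand":0.085}]'
python3 -c "
from h import *
to(.6315,-.0037,.24,-33)
d=grab('side');t=grab('top')
a=t['frame'][155:235,230:350];b=d['frame'][160:310,250:410]
im=np.vstack([cv2.resize(a,(450,300),interpolation=2)]);im2=cv2.resize(b,(320,300),interpolation=2)
cv2.imwrite('pics/c4.png',np.hstack([im,im2])[:,:,::-1])"
```

```text
clock: 7.22
position: [0.5777, 0.2081, 0.2415]
ee_rot: [-0.002, 0.994, -0.105, 0.006]
contact_force: [0.9, -0.0, -0.0]
width: 0.085
gripper_force: 0.0
clk 7.22 pos [0.5777 0.2081 0.2415] yaw -12.0 tilt z [ 0.012  0.003 -1.   ] w 0.0850 F 0.0
  shift [0.0967 0.1959 0.0016] rz 21.0
```

View pics/c4.png

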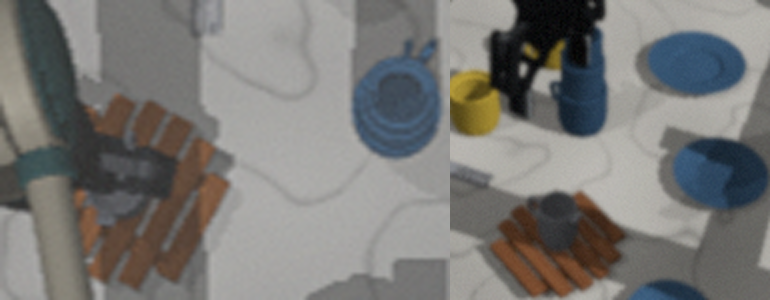

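The jug stands upright in the middle of the trivet, and the stack of three cups is intact. Next is the small cup.

```bash
python3 -m pendant '[{"dx":0.007,"dy":0.015,"dz":0,"rx":0,"ry":0,"rz":0,"hand":0.085},{"dx":0.014,"dy":0.028,"dz":0,"rx":0,"ry":0,"rz":0,"hand":0.085},{"dx":0.014,"dy":0.028,"dz":0,"rx":0,"ry":0,"rz":0,"hand":0.085},{"dx":0.014,"dy":0.028,"dz":0,"rx":0,"ry":0,"rz":0,"hand":0.085},{"dx":0.014,"dy":0.028,"dz":0,"rx":0,"ry":0,"rz":0,"hand":0.085},{"dx":0.014,"dy":0.028,"dz":0,"rx":0,"ry":0,"rz":0,"hand":0.085},{"dx":0.014,"dy":0.028,"dz":0,"rx":0,"ry":0,"rz":0,"hand":0.085},{"dx":0.007,"dy":0.012,"dz":0,"rx":0,"ry":0,"rz":0,"hand":0.085},{"dx":0,"dy":0,"dz":0,"rx":0,"ry":0,"rz":7,"hand":0.085},{"dx":0,"dy":0,"dz":0,"rx":0,"ry":0,"rz":7,"hand":0.085},{"dx":0,"dy":0,"dz":0,"rx":0,"ry":0,"rz":7,"hand":0.085},{"dx":0,"dy":0,"dz":0,"rx":0,"ry":0,"rz":0,"hand":0.085}]'
python3 -c "
from h import *
to(.6315,-.0037,.11,-33)
w=wgrab();pickle.dump(w,open('w.pkl','wb'))
cv2.imwrite('pics/w5.png',cv2.resize(w['frame'][100:280,230:410],(600,600),interpolation=2)[:,:,::-1])"
```

```text
clock: 8.32
position: [0.6291, -0.0034, 0.2329]
ee_rot: [0.0, 0.958, -0.285, -0.002]
contact_force: [0.4, -0.8, 0.4]
width: 0.0851
gripper_force: 0.0
clk 8.32 pos [ 0.6291 -0.0034  0.2329] yaw -33.1 tilt z [-0.004  0.001 -1.   ] w 0.0851 F 0.0
  shift [ 0.0026 -0.0012  0.1229] rz -0.1
```

View pics/w5.png

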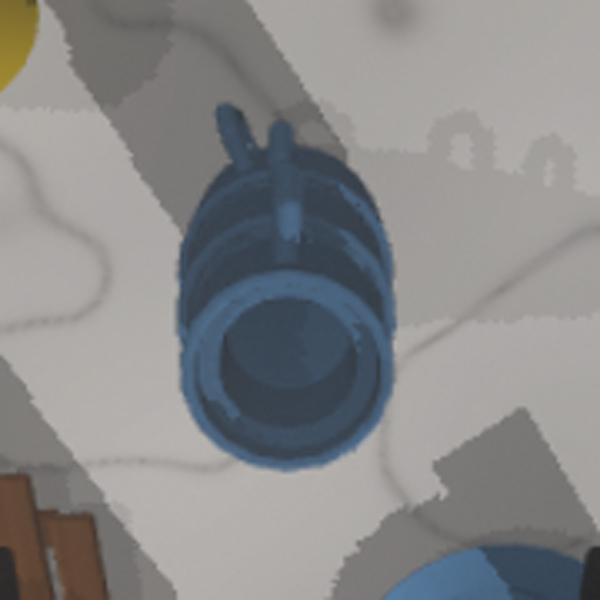

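The view shows the small cup's rim centred at about (316,210), with its handle and the medium's both straight up at about (316,165) and (314,139). The large cup's handle points a bit left at (298,134). So yaw −33 suits both upper cups.

```bash
python3 - <<'E'
from h import *
w=pickle.load(open("w.pkl","rb"))
f=lambda c:np.array([230,100])+np.array(c)/3.3333
P=wplane(w,[f((182,368)),f((392,368)),f((288,272)),f((288,468))],.154);c=P[:2].mean(0)*.5+P[2:].mean(0)*.5
print(c.round(4),np.linalg.norm(P[0]-P[1]),np.linalg.norm(P[2]-P[3]))
for n,t,z in(("small",(289,205),.148),("med",(281,122),.106),("large",(224,105),.055)):
    d=wplane(w,[f(t)],z)[0]-c;print(n,1000*np.hypot(*d[:2]),np.degrees(np.arctan2(d[1],d[0])))
E
```

```text
[ 0.6317 -0.003   0.154 ] 0.04853866549413489 0.04838925275684568
small 37.60801267218314 -33.77110053265133
med 51.68102271985464 -30.99767111345846
large 55.15981492106974 -11.445368984571322
```

```bash
python3 -m pendant '[{"dx":0,"dy":0,"dz":0.025,"rx":0,"ry":0,"rz":0,"hand":0.085},{"dx":0,"dy":0,"dz":0.035,"rx":0,"ry":0,"rz":0,"hand":0.085},{"dx":0,"dy":0,"dz":0.025,"rx":0,"ry":0,"rz":0,"hand":0.08},{"dx":0,"dy":0,"dz":0.01,"rx":0,"ry":0,"rz":0,"hand":0.075},{"dx":0,"dy":0,"dz":0,"rx":0,"ry":0,"rz":0,"hand":0.07},{"dx":0,"dy":0,"dz":0,"rx":0,"ry":0,"rz":0,"hand":0.07}]'
python3 -c "
from h import *
to(.6316,-.003,.124,-33)"
```

```text
clock: 8.87
position: [0.6303, -0.0036, 0.1398]
ee_rot: [0.0, 0.959, -0.283, -0.0]
contact_force: [-0.0, -0.1, -0.3]
width: 0.0699
gripper_force: 0.0
clk 8.87 pos [ 0.6303 -0.0036  0.1398] yaw -32.9 tilt z [-0.001  0.    -1.   ] w 0.0699 F 0.0
  shift [ 0.0008 -0.0012  0.0158] rz 0.1
```

```bash
python3 -m pendant '[{"dx":0.001,"dy":-0.0015,"dz":0.01,"rx":0,"ry":0,"rz":0,"hand":0.065},{"dx":0,"dy":0,"dz":0.006,"rx":0,"ry":0,"rz":0,"hand":0.06},{"dx":0,"dy":0,"dz":0,"rx":0,"ry":0,"rz":0,"hand":0.04},{"dx":0,"dy":0,"dz":0,"rx":0,"ry":0,"rz":0,"hand":0.04},{"dx":0,"dy":0,"dz":0,"rx":0,"ry":0,"rz":0,"hand":0.04},{"dx":0,"dy":0,"dz":0,"rx":0,"ry":0,"rz":0,"hand":0.04},{"dx":0,"dy":0,"dz":0,"rx":0,"ry":0,"rz":0,"hand":0.04}]' 35
python3 -c "
from h import *
to(.422,.2555,.20)"
```

```text
clock: 9.45
position: [0.6317, -0.0032, 0.1239]
ee_rot: [0.0, 0.959, -0.284, 0.0]
contact_force: [0.5, -0.0, -1.0]
width: 0.0498
gripper_force: 36.4
clk 9.45 pos [ 0.6317 -0.0032  0.1239] yaw -33.0 tilt z [ 0. -0. -1.] w 0.0498 F 36.4
  shift [-0.3168 -0.1026 -0.0761]
```

```bash
python3 -m pendant '[{"dx":0,"dy":0,"dz":-0.005,"rx":0,"ry":0,"rz":0,"hand":0.04},{"dx":0,"dy":0,"dz":-0.01,"rx":0,"ry":0,"rz":0,"hand":0.04},{"dx":0,"dy":0,"dz":-0.02,"rx":0,"ry":0,"rz":0,"hand":0.04},{"dx":0,"dy":0,"dz":-0.02,"rx":0,"ry":0,"rz":-4,"hand":0.04},{"dx":0,"dy":0,"dz":-0.015,"rx":0,"ry":0,"rz":-7,"hand":0.04},{"dx":0,"dy":0,"dz":-0.006,"rx":0,"ry":0,"rz":-7,"hand":0.04},{"dx":0,"dy":0,"dz":0,"rx":0,"ry":0,"rz":-7,"hand":0.04},{"dx":0,"dy":0,"dz":0,"rx":0,"ry":0,"rz":-7,"hand":0.04},{"dx":0,"dy":0,"dz":0,"rx":0,"ry":0,"rz":-7,"hand":0.04},{"dx":0,"dy":0,"dz":0,"rx":0,"ry":0,"rz":-4,"hand":0.04},{"dx":0,"dy":0,"dz":0,"rx":0,"ry":0,"rz":0,"hand":0.04},{"dx":0,"dy":0,"dz":0,"rx":0,"ry":0,"rz":0,"hand":0.04}]'
python3 -c "
from h import *
to(.422,.2555,.20)"
```

```text
clock: 10.45
position: [0.632, -0.0031, 0.2007]
ee_rot: [0.0, 0.996, 0.086, 0.001]
contact_force: [0.3, 0.3, -1.0]
width: 0.0497
gripper_force: 36.6
clk 10.45 pos [ 0.632  -0.0031  0.2007] yaw 9.9 tilt z [ 0.001 -0.    -1.   ] w 0.0497 F 36.6
  shift [-0.1625 -0.2908  0.0004]
```

```bash
python3 -m pendant '[{"dx":-0.0085,"dy":-0.0148,"dz":0,"rx":0,"ry":0,"rz":0,"hand":0.04},{"dx":-0.016,"dy":-0.028,"dz":0,"rx":0,"ry":0,"rz":0,"hand":0.04},{"dx":-0.016,"dy":-0.029,"dz":0,"rx":0,"ry":0,"rz":0,"hand":0.04},{"dx":-0.016,"dy":-0.029,"dz":0,"rx":0,"ry":0,"rz":0,"hand":0.04},{"dx":-0.016,"dy":-0.029,"dz":0,"rx":0,"ry":0,"rz":0,"hand":0.04},{"dx":-0.016,"dy":-0.029,"dz":0,"rx":0,"ry":0,"rz":0,"hand":0.04},{"dx":-0.016,"dy":-0.029,"dz":0,"rx":0,"ry":0,"rz":0,"hand":0.04},{"dx":-0.016,"dy":-0.029,"dz":0,"rx":0,"ry":0,"rz":0,"hand":0.04},{"dx":-0.016,"dy":-0.029,"dz":0,"rx":0,"ry":0,"rz":0,"hand":0.04},{"dx":-0.016,"dy":-0.029,"dz":0.02,"rx":0,"ry":0,"rz":0,"hand":0.04},{"dx":-0.01,"dy":-0.016,"dz":0.02,"rx":0,"ry":0,"rz":0,"hand":0.04},{"dx":0,"dy":0,"dz":0.02,"rx":0,"ry":0,"rz":0,"hand":0.04}]'
python3 -m pendant '[{"dx":0,"dy":0,"dz":0,"rx":0,"ry":0,"rz":0,"hand":0.04},{"dx":0,"dy":0,"dz":0,"rx":0,"ry":0,"rz":0,"hand":0.04}]'
python3 -c "
from h import *
to(.422,.2555,.05)
w=wgrab()
for c in blobs(mask(w,(98,70,25),(125,255,255)),200):
        P=wplane(w,c.reshape(-1,2),.015)[:,:2].astype(np.float32);e=cv2.fitEllipse(cv2.convexHull(P)*1000)
        print(c.reshape(-1,2).mean(0).round(),cv2.minEnclosingCircle(P),np.round(e[0],1),np.round(e[1],1))
cv2.imwrite('pics/w6.png',w['frame'][:,:,::-1])
"
```

```text
clock: 11.45
position: [0.4186, 0.2578, 0.1401]
ee_rot: [-0.001, 0.996, 0.088, 0.0]
contact_force: [-0.1, -1.0, -1.2]
width: 0.0496
gripper_force: 36.7
clock: 11.62
position: [0.4209, 0.255, 0.1397]
ee_rot: [0.0, 0.996, 0.087, -0.001]
contact_force: [0.5, 0.7, -1.7]
width: 0.0499
gripper_force: 36.9
clk 11.62 pos [0.4209 0.255  0.1397] yaw 10.0 tilt z [-0.001 -0.001 -1.   ] w 0.0499 F 36.9
  shift [ 0.0012 -0.0003  0.0897] 
[520. 223.] ((0.4272677004337311, 0.024942051619291306), 0.06179732829332352) [427.4  24.9] [122.4 122.9]
[319. 241.] ((0.3585463762283325, 0.24431166052818298), 0.11354071646928787) [357.2 243.4] [138.1 230.6]
[625. 183.] ((0.5194762349128723, -0.17753548920154572), 0.07441964000463486) [ 520.1 -178.4] [147. 149.]
[604.  52.] ((0.6784493327140808, -0.04822136089205742), 0.10705026984214783) [ 689.5 -105.8] [ 93.2 322.5]
```

View pics/w6.png

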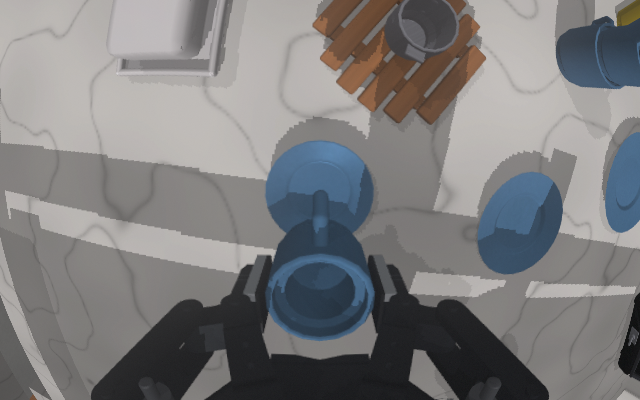

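The small cup is held straight in front of the small saucer, whose edges are at about (266,188), (373,188) and top (320,141).

```bash
python3 - <<'E'
from h import *
from scipy.optimize import least_squares
w=wgrab()
c=max([c for c in blobs(mask(w,(98,70,25),(125,255,255)),200)],key=lambda c:cv2.contourArea(c)).reshape(-1,2)
c=c[(c[:,1]<200)&(c[:,0]<400)]
P=wplane(w,c+.0,.015)[:,:2]
s=least_squares(lambda p:np.hypot(*(P-p[:2]).T)-p[2],[.42,.255,.05],loss="soft_l1",f_scale=.001)
print(len(c),s.x.round(4))
E
```

```text
162 [0.4223 0.255  0.0489]
```

```bash
python3 -m pendant '[{"dx":0.0013,"dy":0,"dz":0.02,"rx":0,"ry":0,"rz":0,"hand":0.04},{"dx":0,"dy":0,"dz":0.03,"rx":0,"ry":0,"rz":0,"hand":0.04},{"dx":0,"dy":0,"dz":0.03,"rx":0,"ry":0,"rz":0,"hand":0.04},{"dx":0,"dy":0,"dz":0.02,"rx":0,"ry":0,"rz":0,"hand":0.04},{"dx":0,"dy":0,"dz":0.01,"rx":0,"ry":0,"rz":0,"hand":0.04},{"dx":0,"dy":0,"dz":0.004,"rx":0,"ry":0,"rz":0,"hand":0.04},{"dx":0,"dy":0,"dz":0,"rx":0,"ry":0,"rz":0,"hand":0.04},{"dx":0,"dy":0,"dz":0,"rx":0,"ry":0,"rz":0,"hand":0.04}]'
python3 -c "
from h import *
to(.4222,.2552,.0209)"
```

```text
clock: 12.38
position: [0.4242, 0.2555, 0.0269]
ee_rot: [-0.0, 0.996, 0.087, 0.001]
contact_force: [-0.2, 0.1, -0.1]
width: 0.0497
gripper_force: 36.9
clk 12.38 pos [0.4242 0.2555 0.0269] yaw 9.9 tilt z [ 0.002  0.001 -1.   ] w 0.0497 F 36.9
  shift [-0.0021 -0.      0.006 ]
```

```bash
python3 -m pendant '[{"dx":-0.002,"dy":0,"dz":0.002,"rx":0,"ry":0,"rz":0,"hand":0.04},{"dx":0,"dy":0,"dz":0.002,"rx":0,"ry":0,"rz":0,"hand":0.04},{"dx":0,"dy":0,"dz":0.001,"rx":0,"ry":0,"rz":0,"hand":0.04},{"dx":0,"dy":0,"dz":0.0005,"rx":0,"ry":0,"rz":0,"hand":0.04},{"dx":0,"dy":0,"dz":0,"rx":0,"ry":0,"rz":0,"hand":0.04}]'
python3 -m pendant '[{"dx":0,"dy":0,"dz":0.0005,"rx":0,"ry":0,"rz":0,"hand":0.04},{"dx":0,"dy":0,"dz":0.0005,"rx":0,"ry":0,"rz":0,"hand":0.04},{"dx":0,"dy":0,"dz":0,"rx":0,"ry":0,"rz":0,"hand":0.04}]'
```

```text
clock: 12.8
position: [0.4208, 0.2551, 0.0206]
ee_rot: [-0.0, 0.996, 0.087, 0.0]
contact_force: [-0.3, 0.7, 0.7]
width: 0.0497
gripper_force: 37.0
clock: 13.05
position: [0.4208, 0.2551, 0.0205]
ee_rot: [-0.0, 0.996, 0.087, 0.0]
contact_force: [-2.6, -1.0, 9.0]
width: 0.0498
gripper_force: 37.7
```

Contact at the right height and within about 1.5 mm of centre. Releasing.

```bash
python3 -m pendant '[{"dx":0,"dy":0,"dz":0,"rx":0,"ry":0,"rz":0,"hand":0.055},{"dx":0,"dy":0,"dz":0,"rx":0,"ry":0,"rz":0,"hand":0.065},{"dx":0,"dy":0,"dz":0,"rx":0,"ry":0,"rz":0,"hand":0.075},{"dx":0,"dy":0,"dz":0,"rx":0,"ry":0,"rz":0,"hand":0.08},{"dx":0,"dy":0,"dz":-0.01,"rx":0,"ry":0,"rz":0,"hand":0.085},{"dx":0,"dy":0,"dz":-0.025,"rx":0,"ry":0,"rz":0,"hand":0.085},{"dx":0,"dy":0,"dz":-0.035,"rx":0,"ry":0,"rz":0,"hand":0.085},{"dx":0,"dy":0,"dz":-0.035,"rx":0,"ry":0,"rz":0,"hand":0.085},{"dx":0,"dy":0,"dz":-0.035,"rx":0,"ry":0,"rz":0,"hand":0.085},{"dx":0,"dy":0,"dz":-0.025,"rx":0,"ry":0,"rz":0,"hand":0.085},{"dx":0,"dy":0,"dz":-0.01,"rx":0,"ry":0,"rz":0,"hand":0.085},{"dx":0,"dy":0,"dz":0,"rx":0,"ry":0,"rz":0,"hand":0.085}]'
python3 -m pendant '[{"dx":0,"dy":0,"dz":0,"rx":0,"ry":0,"rz":0,"hand":0.085}]'
python3 -c "
from h import *
to(.6316,-.003,.2)
w=wgrab('w7')
for c in blobs(mask(w,(98,70,25),(125,255,255)),200):
        P=wplane(w,c.reshape(-1,2),.015)[:,:2].astype(np.float32);e=cv2.fitEllipse(cv2.convexHull(P)*1000)
        print(c.reshape(-1,2).mean(0).round(),cv2.minEnclosingCircle(P),np.round(e[0],1),np.round(e[1],1))
"
```

```text
clock: 14.05
position: [0.4221, 0.2557, 0.1966]
ee_rot: [-0.001, 0.996, 0.087, 0.003]
contact_force: [0.2, -0.3, -0.5]
width: 0.0849
gripper_force: 0.0
clock: 14.13
position: [0.4201, 0.2548, 0.1935]
ee_rot: [0.0, 0.996, 0.087, -0.0]
contact_force: [0.3, -0.9, -0.1]
width: 0.0848
gripper_force: 0.0
clk 14.13 pos [0.4201 0.2548 0.1935] yaw 10.0 tilt z [-0.001 -0.    -1.   ] w 0.0848 F 0.0
  shift [ 0.1635  0.2906 -0.0066] 
[497. 207.] ((0.42743685841560364, 0.025388089939951897), 0.06161871924996376) [427.4  25.3] [122.3 122.5]
[319. 177.] ((0.42231670022010803, 0.2550160586833954), 0.04938287287950516) [422.3 255.1] [98.  98.2]
[606. 173.] ((0.5201851725578308, -0.17695221304893494), 0.07397814095020294) [ 520.  -177.1] [146.5 146.7]
[580.  56.] ((0.6597500443458557, -0.0665765106678009), 0.11035022884607315) [668.6 -71.3] [ 88.7 243.5]
```

View pics/w7.png

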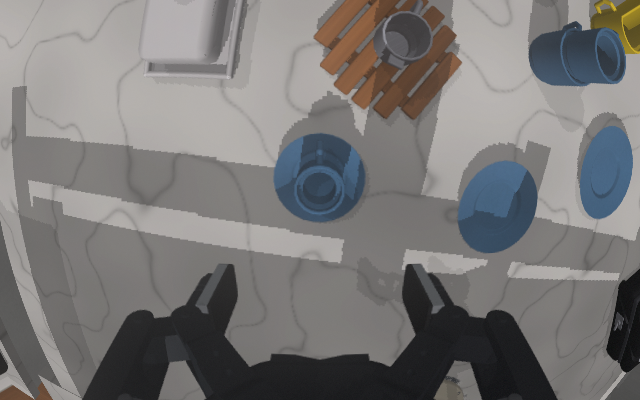

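The small cup is upright in the middle of its saucer, with the saucer at (319,177) and unmoved. Now the medium cup.

```bash
python3 -m pendant '[{"dx":0.009,"dy":0.016,"dz":0,"rx":0,"ry":0,"rz":0,"hand":0.085},{"dx":0.0165,"dy":0.029,"dz":0,"rx":0,"ry":0,"rz":0,"hand":0.085},{"dx":0.0165,"dy":0.029,"dz":0,"rx":0,"ry":0,"rz":0,"hand":0.085},{"dx":0.0165,"dy":0.029,"dz":0,"rx":0,"ry":0,"rz":0,"hand":0.085},{"dx":0.0165,"dy":0.029,"dz":0,"rx":0,"ry":0,"rz":0,"hand":0.085},{"dx":0.0165,"dy":0.029,"dz":0,"rx":0,"ry":0,"rz":0,"hand":0.085},{"dx":0.0165,"dy":0.029,"dz":0,"rx":0,"ry":0,"rz":0,"hand":0.085},{"dx":0.0165,"dy":0.029,"dz":0,"rx":0,"ry":0,"rz":0,"hand":0.085},{"dx":0.0165,"dy":0.029,"dz":0,"rx":0,"ry":0,"rz":0,"hand":0.085},{"dx":0.0165,"dy":0.029,"dz":0,"rx":0,"ry":0,"rz":0,"hand":0.085},{"dx":0.006,"dy":0.013,"dz":0,"rx":0,"ry":0,"rz":0,"hand":0.085},{"dx":0,"dy":0,"dz":0,"rx":0,"ry":0,"rz":7,"hand":0.085}]'
python3 -m pendant '[{"dx":0,"dy":0,"dz":0,"rx":0,"ry":0,"rz":7,"hand":0.085},{"dx":0,"dy":0,"dz":0,"rx":0,"ry":0,"rz":7,"hand":0.085},{"dx":0,"dy":0,"dz":0,"rx":0,"ry":0,"rz":7,"hand":0.085},{"dx":0,"dy":0,"dz":0,"rx":0,"ry":0,"rz":7,"hand":0.085},{"dx":0,"dy":0,"dz":0,"rx":0,"ry":0,"rz":7,"hand":0.085},{"dx":0,"dy":0,"dz":0,"rx":0,"ry":0,"rz":0,"hand":0.085},{"dx":0,"dy":0,"dz":0,"rx":0,"ry":0,"rz":0,"hand":0.085}]'
python3 -c "
from h import *
to(.6316,-.003,.078,-32)
w=wgrab();pickle.dump(w,open('w.pkl','wb'))
cv2.imwrite('pics/w8.png',cv2.resize(w['frame'][100:280,230:410],(600,600),interpolation=2)[:,:,::-1])"
```

```text
clock: 15.18
position: [0.6329, -0.0054, 0.1908]
ee_rot: [0.0, 1.0, 0.023, -0.002]
contact_force: [-0.6, 1.5, 0.7]
width: 0.0849
gripper_force: 0.0
clock: 15.77
position: [0.6308, -0.0018, 0.1924]
ee_rot: [0.0, 0.962, -0.274, -0.002]
contact_force: [0.7, -0.3, 0.3]
width: 0.0847
gripper_force: 0.0
clk 15.77 pos [ 0.6308 -0.0018  0.1924] yaw -31.8 tilt z [-0.004  0.001 -1.   ] w 0.0847 F 0.0
  shift [0.0017 0.0005 0.1144] rz 0.2
```

View pics/w8.png

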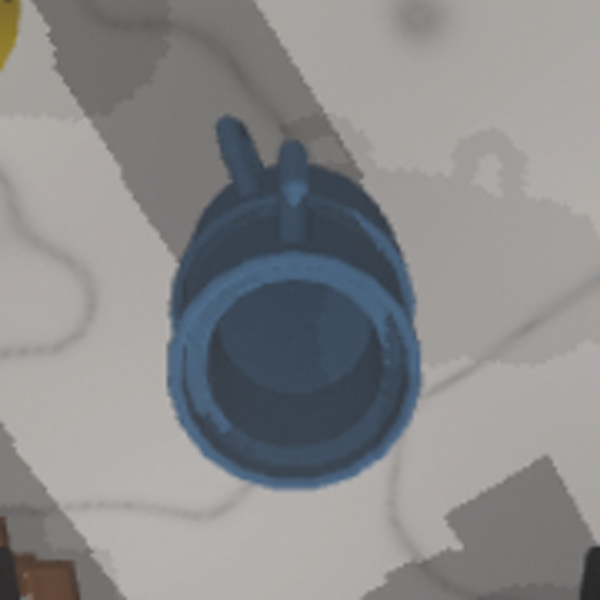

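The medium cup's rim is centred at crop (294,368), which is frame (318,210). Its handle is straight up, aligned with the tool.

```bash
python3 - <<'E'
from h import *
w=pickle.load(open("w.pkl","rb"))
f=lambda c:np.array([230,100])+np.array(c)/3.3333
P=wplane(w,[f((168,366)),f((420,366)),f((294,250)),f((294,489))],.115)
print(P[:2].mean(0).round(4),P[2:].mean(0).round(4),np.linalg.norm(P[0]-P[1]),np.linalg.norm(P[2]-P[3]))
E
python3 -m pendant '[{"dx":0,"dy":0,"dz":0.02,"rx":0,"ry":0,"rz":0,"hand":0.085},{"dx":0,"dy":0,"dz":0.035,"rx":0,"ry":0,"rz":0,"hand":0.085},{"dx":0,"dy":0,"dz":0.025,"rx":0,"ry":0,"rz":0,"hand":0.085},{"dx":0,"dy":0,"dz":0.012,"rx":0,"ry":0,"rz":0,"hand":0.085},{"dx":0,"dy":0,"dz":0,"rx":0,"ry":0,"rz":0,"hand":0.08},{"dx":0,"dy":0,"dz":0,"rx":0,"ry":0,"rz":0,"hand":0.078}]'
python3 -c "
from h import *
to(.6316,-.003,.078,-32)"
```

```text
[ 0.634  -0.0035  0.115 ] [ 0.6322 -0.0024  0.115 ] 0.05790936202420044 0.058713823618184724
clock: 16.32
position: [0.6314, -0.0021, 0.1014]
ee_rot: [0.0, 0.961, -0.275, -0.001]
contact_force: [-0.1, -0.3, 0.6]
width: 0.078
gripper_force: 0.0
clk 16.32 pos [ 0.6314 -0.0021  0.1014] yaw -31.9 tilt z [-0.002  0.    -1.   ] w 0.0780 F 0.0
  shift [0.0007 0.0006 0.0234] rz 0.1
```

```bash
python3 -m pendant '[{"dx":0.001,"dy":0.0003,"dz":0.015,"rx":0,"ry":0,"rz":0,"hand":0.075},{"dx":0,"dy":0,"dz":0.008,"rx":0,"ry":0,"rz":0,"hand":0.07},{"dx":0,"dy":0,"dz":0,"rx":0,"ry":0,"rz":0,"hand":0.05},{"dx":0,"dy":0,"dz":0,"rx":0,"ry":0,"rz":0,"hand":0.05},{"dx":0,"dy":0,"dz":0,"rx":0,"ry":0,"rz":0,"hand":0.05},{"dx":0,"dy":0,"dz":0,"rx":0,"ry":0,"rz":0,"hand":0.05},{"dx":0,"dy":0,"dz":0,"rx":0,"ry":0,"rz":0,"hand":0.05}]' 40
python3 -c "
from h import *
to(.427,.0263,.15)"
```

```text
clock: 16.9
position: [0.6328, -0.003, 0.0798]
ee_rot: [-0.0, 0.961, -0.276, 0.0]
contact_force: [-0.2, -0.4, -1.3]
width: 0.0589
gripper_force: 43.3
clk 16.90 pos [ 0.6328 -0.003   0.0798] yaw -32.0 tilt z [ 0.001 -0.    -1.   ] w 0.0589 F 43.3
  shift [-0.19    0.0843 -0.0704]
```

```bash
python3 -m pendant '[{"dx":0,"dy":0,"dz":-0.005,"rx":0,"ry":0,"rz":0,"hand":0.05},{"dx":0,"dy":0,"dz":-0.01,"rx":0,"ry":0,"rz":0,"hand":0.05},{"dx":0,"dy":0,"dz":-0.02,"rx":0,"ry":0,"rz":0,"hand":0.05},{"dx":0,"dy":0,"dz":-0.02,"rx":0,"ry":0,"rz":0,"hand":0.05},{"dx":-0.015,"dy":0.0065,"dz":-0.01,"rx":0,"ry":0,"rz":0,"hand":0.05},{"dx":-0.03,"dy":0.0135,"dz":0,"rx":0,"ry":0,"rz":0,"hand":0.05},{"dx":-0.032,"dy":0.014,"dz":0,"rx":0,"ry":0,"rz":0,"hand":0.05},{"dx":-0.032,"dy":0.014,"dz":0,"rx":0,"ry":0,"rz":0,"hand":0.05},{"dx":-0.032,"dy":0.014,"dz":0,"rx":0,"ry":0,"rz":0,"hand":0.05},{"dx":-0.03,"dy":0.0135,"dz":0,"rx":0,"ry":0,"rz":0,"hand":0.05},{"dx":-0.019,"dy":0.0085,"dz":0,"rx":0,"ry":0,"rz":0,"hand":0.05},{"dx":0,"dy":0,"dz":0,"rx":0,"ry":0,"rz":0,"hand":0.05}]'
python3 -m pendant '[{"dx":0,"dy":0,"dz":0,"rx":0,"ry":0,"rz":0,"hand":0.05},{"dx":0,"dy":0,"dz":0,"rx":0,"ry":0,"rz":0,"hand":0.05}]'
cat > sau.py <<'E'
from h import *
import sys
from scipy.optimize import least_squares
x,y,r,h,off=map(float,sys.argv[1:6])
w=wgrab(sys.argv[6])
s=[]
for c in blobs(mask(w,(98,70,25),(125,255,255)),150):
    c=c.reshape(-1,2);P=wplane(w,c+0.,.015)[:,:2];d=np.hypot(*(P-[x,y]).T)
    s.append(P[abs(d-r)<.006])
P=np.vstack(s)
f=least_squares(lambda p:np.hypot(*(P-p[:2]).T)-p[2],[x,y,r],loss="soft_l1",f_scale=.001)
a=np.degrees(np.arctan2(*(P-f.x[:2]).T[::-1]));print(len(P),f.x.round(4),"arc bins",len(set((a//20).astype(int))))
to(f.x[0],f.x[1],h+off)
E
python3 sau.py .427 .0263 .061 .005 .0208 w9
```

```text
clock: 17.9
position: [0.4211, 0.0273, 0.1449]
ee_rot: [0.001, 0.961, -0.275, -0.002]
contact_force: [0.2, 0.6, -2.2]
width: 0.059
gripper_force: 43.5
clock: 18.07
position: [0.4286, 0.0262, 0.1455]
ee_rot: [-0.0, 0.961, -0.276, 0.002]
contact_force: [0.2, 0.1, -1.8]
width: 0.0591
gripper_force: 43.5
279 [0.4273 0.0272 0.0611] arc bins 15
clk 18.12 pos [0.4288 0.0261 0.1453] yaw -32.0 tilt z [ 0.003 -0.001 -1.   ] w 0.0590 F 43.5
  shift [-2.200e-03  1.000e-04  1.194e-01]
```

```bash
python3 -m pendant '[{"dx":0,"dy":0,"dz":0.02,"rx":0,"ry":0,"rz":0,"hand":0.05},{"dx":0,"dy":0,"dz":0.03,"rx":0,"ry":0,"rz":0,"hand":0.05},{"dx":0,"dy":0,"dz":0.03,"rx":0,"ry":0,"rz":0,"hand":0.05},{"dx":0,"dy":0,"dz":0.02,"rx":0,"ry":0,"rz":0,"hand":0.05},{"dx":0,"dy":0,"dz":0.01,"rx":0,"ry":0,"rz":0,"hand":0.05},{"dx":0,"dy":0,"dz":0,"rx":0,"ry":0,"rz":0,"hand":0.05},{"dx":0,"dy":0,"dz":0,"rx":0,"ry":0,"rz":0,"hand":0.05},{"dx":0,"dy":0,"dz":0,"rx":0,"ry":0,"rz":0,"hand":0.05},{"dx":0,"dy":0,"dz":0,"rx":0,"ry":0,"rz":0,"hand":0.05}]'
python3 -c "
from h import *
to(.4273,.027,.0258)"
```

```text
clock: 18.87
position: [0.4285, 0.0262, 0.0352]
ee_rot: [-0.0, 0.961, -0.276, 0.001]
contact_force: [0.8, -0.1, -1.5]
width: 0.0588
gripper_force: 43.7
clk 18.87 pos [0.4285 0.0262 0.0352] yaw -32.0 tilt z [ 0.003 -0.    -1.   ] w 0.0588 F 43.7
  shift [-0.0015  0.      0.0094]
```

```bash
python3 -m pendant '[{"dx":-0.0007,"dy":0,"dz":0.004,"rx":0,"ry":0,"rz":0,"hand":0.05},{"dx":0,"dy":0,"dz":0.003,"rx":0,"ry":0,"rz":0,"hand":0.05},{"dx":0,"dy":0,"dz":0.0015,"rx":0,"ry":0,"rz":0,"hand":0.05},{"dx":0,"dy":0,"dz":0.0005,"rx":0,"ry":0,"rz":0,"hand":0.05},{"dx":0,"dy":0,"dz":0,"rx":0,"ry":0,"rz":0,"hand":0.05},{"dx":0,"dy":0,"dz":0,"rx":0,"ry":0,"rz":0,"hand":0.05}]'
python3 -m pendant '[{"dx":0,"dy":0,"dz":0.0005,"rx":0,"ry":0,"rz":0,"hand":0.05},{"dx":0,"dy":0,"dz":0.0005,"rx":0,"ry":0,"rz":0,"hand":0.05},{"dx":0,"dy":0,"dz":0,"rx":0,"ry":0,"rz":0,"hand":0.05}]'
```

```text
clock: 19.37
position: [0.4264, 0.0268, 0.0253]
ee_rot: [0.0, 0.961, -0.276, 0.0]
contact_force: [0.2, 0.8, -2.4]
width: 0.0593
gripper_force: 43.7
clock: 19.62
position: [0.4266, 0.0268, 0.0249]
ee_rot: [0.0, 0.961, -0.276, 0.0]
contact_force: [-1.8, 0.3, 5.3]
width: 0.0589
gripper_force: 44.2
```

```bash
python3 -m pendant '[{"dx":0,"dy":0,"dz":0,"rx":0,"ry":0,"rz":0,"hand":0.065},{"dx":0,"dy":0,"dz":0,"rx":0,"ry":0,"rz":0,"hand":0.075},{"dx":0,"dy":0,"dz":0,"rx":0,"ry":0,"rz":0,"hand":0.085},{"dx":0,"dy":0,"dz":0,"rx":0,"ry":0,"rz":0,"hand":0.085},{"dx":0,"dy":0,"dz":-0.01,"rx":0,"ry":0,"rz":0,"hand":0.085},{"dx":0,"dy":0,"dz":-0.02,"rx":0,"ry":0,"rz":0,"hand":0.085},{"dx":0,"dy":0,"dz":-0.03,"rx":0,"ry":0,"rz":0,"hand":0.085},{"dx":0,"dy":0,"dz":-0.035,"rx":0,"ry":0,"rz":0,"hand":0.085},{"dx":0,"dy":0,"dz":-0.03,"rx":0,"ry":0,"rz":0,"hand":0.085},{"dx":0,"dy":0,"dz":-0.015,"rx":0,"ry":0,"rz":0,"hand":0.085},{"dx":0,"dy":0,"dz":0,"rx":0,"ry":0,"rz":0,"hand":0.085},{"dx":0,"dy":0,"dz":0,"rx":0,"ry":0,"rz":0,"hand":0.085}]'
python3 sau.py .427 .0263 .061 .005 .0208 w10
python3 -c "
from h import *
to(.6320,-.003,.16,-11)"
```

```text
clock: 20.62
position: [0.4267, 0.0268, 0.1647]
ee_rot: [-0.0, 0.961, -0.276, 0.001]
contact_force: [-0.4, -0.2, 0.2]
width: 0.0848
gripper_force: 0.0
340 [0.4274 0.027  0.0609] arc bins 18
clk 20.67 pos [0.4257 0.0269 0.1636] yaw -32.0 tilt z [-0.001  0.    -1.   ] w 0.0852 F 0.0
  shift [ 0.0015 -0.0011  0.1378] 
clk 20.67 pos [0.4257 0.0269 0.1636] yaw -32.0 tilt z [-0.001  0.    -1.   ] w 0.0852 F 0.0
  shift [ 0.1908 -0.084   0.0034] rz -21.0
```

View pics/w10.png

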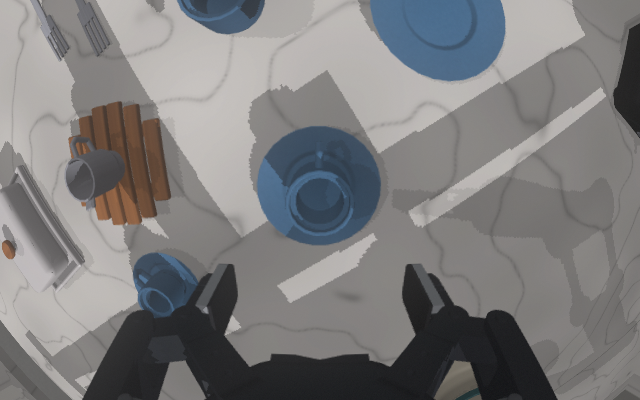

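The medium cup is upright and centred on its saucer at (319,185), and the jug and small cup are still fine. Now the large cup.

```bash
python3 -m pendant '[{"dx":0.015,"dy":-0.0065,"dz":0,"rx":0,"ry":0,"rz":0,"hand":0.085},{"dx":0.032,"dy":-0.014,"dz":0,"rx":0,"ry":0,"rz":0,"hand":0.085},{"dx":0.032,"dy":-0.014,"dz":0,"rx":0,"ry":0,"rz":0,"hand":0.085},{"dx":0.032,"dy":-0.014,"dz":0,"rx":0,"ry":0,"rz":0,"hand":0.085},{"dx":0.032,"dy":-0.014,"dz":0,"rx":0,"ry":0,"rz":0,"hand":0.085},{"dx":0.032,"dy":-0.014,"dz":0,"rx":0,"ry":0,"rz":0,"hand":0.085},{"dx":0.015,"dy":-0.007,"dz":0,"rx":0,"ry":0,"rz":0,"hand":0.085},{"dx":0,"dy":0,"dz":0,"rx":0,"ry":0,"rz":-7,"hand":0.085},{"dx":0,"dy":0,"dz":0,"rx":0,"ry":0,"rz":-7,"hand":0.085},{"dx":0,"dy":0,"dz":0,"rx":0,"ry":0,"rz":-7,"hand":0.085},{"dx":0,"dy":0,"dz":0,"rx":0,"ry":0,"rz":0,"hand":0.085},{"dx":0,"dy":0,"dz":0,"rx":0,"ry":0,"rz":0,"hand":0.085}]'
python3 - <<'E'
from h import *
from scipy.optimize import least_squares
to(.632,-.003,.04,-11)
w=wgrab("w11")
for c in blobs(mask(w,(98,70,15),(125,255,255)),300):
    c=c.reshape(-1,2);P=wplane(w,c+0.,.066)[:,:2]
    if np.hypot(*(P.mean(0)-[.64,-.005]))>.05: continue
    # near side half of the rim silhouette (toward lower rows) belongs to the rim itself
    low=c[:,1]>c[:,1].max()-45;Q=P[low]
    f=least_squares(lambda p:np.hypot(*(Q-p[:2]).T)-p[2],[.632,-.003,.034],loss="soft_l1",f_scale=.001)
    i=c[:,1].argmin();T=wplane(w,[c[i]],.055)[0,:2]-f.x[:2]
    print(len(Q),f.x.round(4),"px",c.min(0),c.max(0),"handle r %.4f ang %.1f"%(np.hypot(*T),np.degrees(np.arctan2(T[1],T[0]))))
E
```

```text
clock: 21.67
position: [0.6308, -0.003, 0.1621]
ee_rot: [0.0, 0.995, -0.098, -0.002]
contact_force: [0.1, 0.7, -0.0]
width: 0.0844
gripper_force: 0.0
clk 21.67 pos [ 0.6308 -0.003   0.1621] yaw -11.2 tilt z [-0.004  0.    -1.   ] w 0.0844 F 0.0
  shift [ 0.0017 -0.0003  0.1221] rz -0.2
124 [ 0.6321 -0.0015  0.0329] px [276 135] [356 241] handle r 0.0559 ang -10.0
```

```bash
python3 -m pendant '[{"dx":0,"dy":-0.0005,"dz":0.02,"rx":0,"ry":0,"rz":-1,"hand":0.085},{"dx":0,"dy":0,"dz":0.03,"rx":0,"ry":0,"rz":0,"hand":0.085},{"dx":0,"dy":0,"dz":0.02,"rx":0,"ry":0,"rz":0,"hand":0.085},{"dx":0,"dy":0,"dz":0.01,"rx":0,"ry":0,"rz":0,"hand":0.085},{"dx":0,"dy":0,"dz":0,"rx":0,"ry":0,"rz":0,"hand":0.085},{"dx":0,"dy":0,"dz":0,"rx":0,"ry":0,"rz":0,"hand":0.085}]'
python3 -c "
from h import *
to(.632,-.0025,.025,-10)"
```

```text
clock: 22.22
position: [0.6319, -0.0026, 0.0841]
ee_rot: [0.0, 0.996, -0.088, -0.0]
contact_force: [0.4, -0.1, 0.5]
width: 0.0851
gripper_force: 0.0
clk 22.22 pos [ 0.6319 -0.0026  0.0841] yaw -10.1 tilt z [-0.001 -0.    -1.   ] w 0.0851 F 0.0
  shift [ 0.0001 -0.0001  0.0591] rz -0.1
```

```bash
python3 -m pendant '[{"dx":0,"dy":0,"dz":0.02,"rx":0,"ry":0,"rz":0,"hand":0.085},{"dx":0,"dy":0,"dz":0.02,"rx":0,"ry":0,"rz":0,"hand":0.085},{"dx":0,"dy":0,"dz":0.013,"rx":0,"ry":0,"rz":0,"hand":0.085},{"dx":0,"dy":0,"dz":0.006,"rx":0,"ry":0,"rz":0,"hand":0.08},{"dx":0,"dy":0,"dz":0,"rx":0,"ry":0,"rz":0,"hand":0.06},{"dx":0,"dy":0,"dz":0,"rx":0,"ry":0,"rz":0,"hand":0.06},{"dx":0,"dy":0,"dz":0,"rx":0,"ry":0,"rz":0,"hand":0.06},{"dx":0,"dy":0,"dz":0,"rx":0,"ry":0,"rz":0,"hand":0.06},{"dx":0,"dy":0,"dz":0,"rx":0,"ry":0,"rz":0,"hand":0.06}]' 50
python3 -c "
from h import *
to(.519,-.1745,.11)"
```

```text
clock: 22.97
position: [0.6323, -0.0027, 0.026]
ee_rot: [0.0, 0.996, -0.087, 0.001]
contact_force: [0.5, 0.5, -0.5]
width: 0.0679
gripper_force: 56.6
clk 22.97 pos [ 0.6323 -0.0027  0.026 ] yaw -10.0 tilt z [ 0.001 -0.    -1.   ] w 0.0679 F 56.6
  shift [-0.0816  0.1889 -0.0841]
```

```bash
python3 -m pendant '[{"dx":0,"dy":0,"dz":-0.005,"rx":0,"ry":0,"rz":0,"hand":0.06},{"dx":0,"dy":0,"dz":-0.015,"rx":0,"ry":0,"rz":0,"hand":0.06},{"dx":0,"dy":0,"dz":-0.025,"rx":0,"ry":0,"rz":0,"hand":0.06},{"dx":0,"dy":0,"dz":-0.025,"rx":0,"ry":0,"rz":0,"hand":0.06},{"dx":-0.0066,"dy":0.0149,"dz":-0.01,"rx":0,"ry":0,"rz":0,"hand":0.06},{"dx":-0.0125,"dy":0.029,"dz":0,"rx":0,"ry":0,"rz":0,"hand":0.06},{"dx":-0.0125,"dy":0.029,"dz":0,"rx":0,"ry":0,"rz":0,"hand":0.06},{"dx":-0.0125,"dy":0.029,"dz":0,"rx":0,"ry":0,"rz":0,"hand":0.06},{"dx":-0.0125,"dy":0.029,"dz":0,"rx":0,"ry":0,"rz":0,"hand":0.06},{"dx":-0.0125,"dy":0.029,"dz":0,"rx":0,"ry":0,"rz":0,"hand":0.06},{"dx":-0.0125,"dy":0.029,"dz":0,"rx":0,"ry":0,"rz":0,"hand":0.06},{"dx":0,"dy":0,"dz":0,"rx":0,"ry":0,"rz":0,"hand":0.06}]'
python3 -m pendant '[{"dx":0,"dy":0,"dz":0,"rx":0,"ry":0,"rz":0,"hand":0.06},{"dx":0,"dy":0,"dz":0,"rx":0,"ry":0,"rz":0,"hand":0.06},{"dx":0,"dy":0,"dz":0,"rx":0,"ry":0,"rz":0,"hand":0.06}]'
python3 sau.py .519 -.1745 .073 .005 .026 w12
```

```text
clock: 23.97
position: [0.5145, -0.1789, 0.1053]
ee_rot: [0.002, 0.996, -0.089, -0.002]
contact_force: [0.1, 0.9, -1.9]
width: 0.0681
gripper_force: 57.1
clock: 24.22
position: [0.5189, -0.1739, 0.1054]
ee_rot: [-0.0, 0.996, -0.087, 0.0]
contact_force: [0.1, 0.3, -2.6]
width: 0.0678
gripper_force: 57.2
373 [ 0.5192 -0.1738  0.0734] arc bins 15
clk 24.27 pos [ 0.519  -0.1737  0.1053] yaw -10.0 tilt z [ 0.  0. -1.] w 0.0679 F 57.2
  shift [0.0002 0.     0.0743]
```

Centred within 0.3 mm, so I lower it.

```bash
python3 -m pendant '[{"dx":0,"dy":0,"dz":0.015,"rx":0,"ry":0,"rz":0,"hand":0.06},{"dx":0,"dy":0,"dz":0.025,"rx":0,"ry":0,"rz":0,"hand":0.06},{"dx":0,"dy":0,"dz":0.015,"rx":0,"ry":0,"rz":0,"hand":0.06},{"dx":0,"dy":0,"dz":0.01,"rx":0,"ry":0,"rz":0,"hand":0.06},{"dx":0,"dy":0,"dz":0.004,"rx":0,"ry":0,"rz":0,"hand":0.06},{"dx":0,"dy":0,"dz":0.002,"rx":0,"ry":0,"rz":0,"hand":0.06},{"dx":0,"dy":0,"dz":0.001,"rx":0,"ry":0,"rz":0,"hand":0.06},{"dx":0,"dy":0,"dz":0.001,"rx":0,"ry":0,"rz":0,"hand":0.06},{"dx":0,"dy":0,"dz":0,"rx":0,"ry":0,"rz":0,"hand":0.06},{"dx":0,"dy":0,"dz":0,"rx":0,"ry":0,"rz":0,"hand":0.06}]'
python3 -m pendant '[{"dx":0,"dy":0,"dz":0.0005,"rx":0,"ry":0,"rz":0,"hand":0.06},{"dx":0,"dy":0,"dz":0.0005,"rx":0,"ry":0,"rz":0,"hand":0.06},{"dx":0,"dy":0,"dz":0,"rx":0,"ry":0,"rz":0,"hand":0.06}]'
```

```text
clock: 25.1
position: [0.5191, -0.1747, 0.033]
ee_rot: [0.0, 0.996, -0.087, 0.001]
contact_force: [0.3, 0.0, -2.8]
width: 0.0681
gripper_force: 57.2
clock: 25.35
position: [0.5186, -0.1745, 0.0314]
ee_rot: [0.0, 0.996, -0.087, 0.0]
contact_force: [-0.1, -0.1, -1.3]
width: 0.0677
gripper_force: 57.2
```

```bash
python3 -m pendant '[{"dx":0,"dy":0,"dz":0.0005,"rx":0,"ry":0,"rz":0,"hand":0.06},{"dx":0,"dy":0,"dz":0.0005,"rx":0,"ry":0,"rz":0,"hand":0.06},{"dx":0,"dy":0,"dz":0,"rx":0,"ry":0,"rz":0,"hand":0.06}]'
```

```text
clock: 25.6
position: [0.5188, -0.1746, 0.031]
ee_rot: [0.0, 0.996, -0.087, 0.0]
contact_force: [-1.2, 1.0, 4.5]
width: 0.0679
gripper_force: 57.6
```

Contact. Releasing, rising, and drawing back for a final look.

```bash
python3 -m pendant '[{"dx":0,"dy":0,"dz":0,"rx":0,"ry":0,"rz":0,"hand":0.075},{"dx":0,"dy":0,"dz":0,"rx":0,"ry":0,"rz":0,"hand":0.085},{"dx":0,"dy":0,"dz":0,"rx":0,"ry":0,"rz":0,"hand":0.085},{"dx":0,"dy":0,"dz":0,"rx":0,"ry":0,"rz":0,"hand":0.085},{"dx":0,"dy":0,"dz":-0.01,"rx":0,"ry":0,"rz":0,"hand":0.085},{"dx":0,"dy":0,"dz":-0.02,"rx":0,"ry":0,"rz":0,"hand":0.085},{"dx":0,"dy":0,"dz":-0.03,"rx":0,"ry":0,"rz":0,"hand":0.085},{"dx":0,"dy":0,"dz":-0.035,"rx":0,"ry":0,"rz":0,"hand":0.085},{"dx":0,"dy":0,"dz":-0.035,"rx":0,"ry":0,"rz":0,"hand":0.085},{"dx":0,"dy":0,"dz":-0.03,"rx":0,"ry":0,"rz":0,"hand":0.085},{"dx":0,"dy":0,"dz":-0.02,"rx":0,"ry":0,"rz":0,"hand":0.085},{"dx":0,"dy":0,"dz":0,"rx":0,"ry":0,"rz":0,"hand":0.085}]'
python3 -m pendant '[{"dx":-0.015,"dy":0,"dz":0,"rx":0,"ry":0,"rz":0,"hand":0.085},{"dx":-0.03,"dy":0,"dz":0,"rx":0,"ry":0,"rz":0,"hand":0.085},{"dx":-0.03,"dy":0,"dz":0,"rx":0,"ry":0,"rz":0,"hand":0.085},{"dx":-0.03,"dy":0,"dz":0,"rx":0,"ry":0,"rz":0,"hand":0.085},{"dx":-0.03,"dy":0,"dz":0,"rx":0,"ry":0,"rz":0,"hand":0.085},{"dx":-0.03,"dy":0,"dz":0,"rx":0,"ry":0,"rz":0,"hand":0.085},{"dx":0,"dy":0,"dz":0,"rx":0,"ry":0,"rz":0,"hand":0.085},{"dx":0,"dy":0,"dz":0,"rx":0,"ry":0,"rz":0,"hand":0.085}]'
python3 -c "
from h import *
t=grab('top');d=grab('side')
im=np.vstack([cv2.resize(t['frame'][120:290,150:540],(700,305),interpolation=2),cv2.resize(d['frame'][150:400,170:500],(385,290),interpolation=2)[:, :385].copy() if 0 else cv2.copyMakeBorder(cv2.resize(d['frame'][150:400,170:500],(385,290),interpolation=2),0,0,0,315,cv2.BORDER_CONSTANT)])
cv2.imwrite('pics/fin.png',im[:,:,::-1])
for c in blobs(mask(t,(3,70,50),(18,255,255))):
  P=plane(t,c.reshape(-1,2),.018)[:,:2].astype(np.float32);print(cv2.minEnclosingCircle(P))"
```

```text
clock: 26.6
position: [0.5213, -0.1757, 0.2164]
ee_rot: [0.002, 0.996, -0.087, 0.005]
contact_force: [0.6, -0.2, 0.5]
width: 0.0851
gripper_force: 0.0
clock: 27.27
position: [0.3546, -0.1451, 0.2102]
ee_rot: [-0.0, 0.996, -0.088, -0.0]
contact_force: [-0.7, -0.3, 0.1]
width: 0.0852
gripper_force: 0.0
((0.5733141899108887, 0.20695039629936218), 0.07758715003728867)
```

View pics/fin.png

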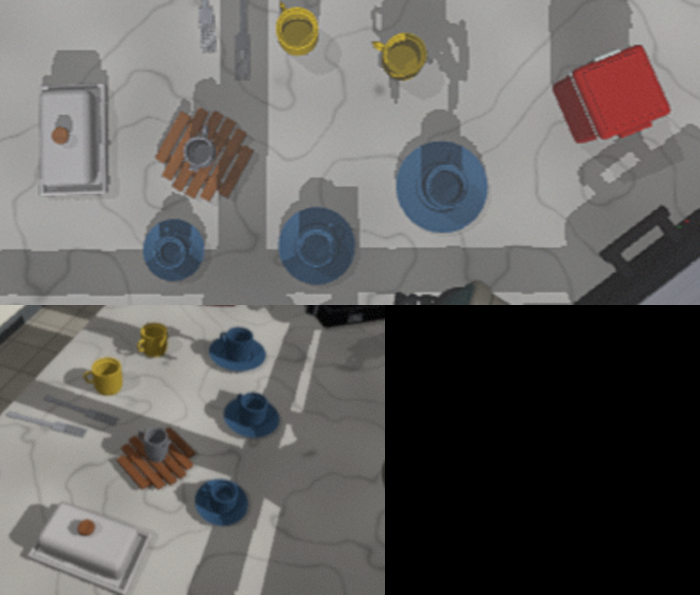

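The top and side views show the jug on the trivet (204,152) and the three cups upright on their saucers at (172,250), (317,245) and (442,187). Nothing else has moved, so I'm handing in.

```bash
python3 -c "
from rig import manip
print(manip.sign_off())"
```

```text
the job is handed in; nothing more can be done
None
```

The job is handed in: the jug stands in the middle of the trivet and each cup upright on its own saucer, all within about 2 mm of centre by my measurements, and the final pictures show the saucers, trivet, butter keeper and canister where they were, at about 27 s on the robot's clock.

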